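# Set up the condiment caddy and uncap the sugar dredger

## Robot

A 6-joint arm with a two-finger parallel gripper is mounted at the origin on a cart in front of the work surface, level with it; the furniture and walls round the work are solid. World frame = base frame: x ahead of the robot, y to its left, z up, the work surface at z = 0. Lengths are in m, angles in degrees, forces in N, time in s.
With the tool pointing down it reaches from about 0.4 to 0.825 m from the base axis. Payload 7 kg.
Tool frame: the origin (TCP) lies between the finger pads; the fingertips stand 19 mm ahead of it and the grasp point (between the pads) is the TCP (r.finger_overhang is the distance from the TCP to the fingertips, in m); z points along the fingers, y is the direction in which the jaws open and shut (so a half turn about z gives the same grasp; the last joint's range is limited). The gripper opens to 88 mm and grips with 3 to 60 N. Pads are 19 mm wide; open, the fingers measure 130 mm over their backs; the gripper's body (78 mm by 193 mm) begins 47 mm behind the grasp point.
Start: joints at [85.147, 20.546, 0.682, 0, -70.136, -16.507], TCP at [0.246, 0.629, 0.211] pointing down, gripper open.
Joint ranges: [-176.03, 176.03], [-82.01, 121.73], [-58.28, 71.71], [-173.87, 95.51], [-174.79, -0.11], [-173.66, 173.66]. Speed limits (degrees/s): [136.94, 136.94, 172.46, 180, 180, 180].

## Interface

Orientations are given as [roll, pitch, yaw] about the fixed x, y, z axes, in that order (R = Rz(yaw) Ry(pitch) Rx(roll)).
In Python, from plant import r, optics gives the robot as it stands. The module is installed in compiled form; this text tells all that it offers.
- The arm moves only by the tool step_arm, never from a script. Its argument "increments" is a list of rows, each an object of numbers: "tx", "ty", "tz": the shift along the world's x, y, z in mm; "ax", "ay", "az": the turn, a rotation vector about the world's x, y, z in degrees; "claw": the gripper command: -1 is shut, 1 is fully open, values between are in proportion. In form: [{"tx": .., "ty": .., "tz": .., "ax": .., "ay": .., "az": .., "claw": ..}, ...]. A call has 1 to 12 rows; each row shifts and turns the commanded pose from where the row before left it; what a row does not reach is not made up. A row lasts 1/10 s, in which the tool goes at most 50 mm and 8.59 degrees, less where a joint would pass 70% of its speed; a pose out of reach is approached as far as the arm can. A call with a gripper value outside its range is refused whole. The fingers move at their own pace and stop on an object; "newtons" is the grip in N (left out, the last holds). Time passes only in rows, so rows that do not move let the fingers close. It gives the time, the measured TCP pose, the force and the opening at its end, in the units of the state.
- r.get_state(): the state, without advancing time (a new reading comes with each control period).
- optics.capture(name): name is "scene" or "side" or "wrist"; returns a dict with "image" (420x560x3 uint8, blue, green, red), "depth" (420x560 float32, m along the optical axis (not along the pixel's ray), 0 where there is no reading), "fx", "fy", "cx", "cy" (pixels), "R" (3x3) and "t" (3): a world point X has camera coordinates R X + t. Camera axes: x right, y down, z forward; pixel columns grow to the right and rows downward; lengths in m; the calibration is good to about 2 mm. A picture is of the moment at which its call begins.
- r.close_job(): hands the job in, once; it reports no verdict.
The state is a dict: "time_s": time; "joints": joint angles; "qd": joint speeds; "joint_torque": joint torques, N m; "tcp_pos": TCP position; "eef_rot": TCP orientation; "contact_force": force on the tool from outside, world axes, zero at the start; "moment": the same for the moment, N m; "gripper_width": finger opening in m.
Only numpy, scipy, OpenCV 4.12 (cv2) and the standard library are available. Lean on these libraries where they do the work, as an engineer would, in place of code of your own. Each camera call takes 0.05 s, during which the arm holds its last target. There are 200 camera calls.

## Task

Get the wooden condiment caddy ready for dusting pancakes: set the salt shaker and the black-lidded herb jar from the worktop down upright, one each, in its two empty cells. Then fit the sifter top, with its green dust cap still on, onto the open steel dredger in the caddy so that it sits fully home; carry it by the black band, since the cap only rests on it and must keep the holes covered until the top is on. Finally lift off the dust cap alone, leaving the sifter top seated, and finish still holding the cap in the gripper, about a hand's breadth above the dredger; do not drop anything or disturb the other things.

Things in the scene. Friction and masses are not known exactly. Their poses are not given: they have to be found in the camera images.
- caddy: Fixed beech tray, 82 (x) x 326 (y) mm, four cells in a row along its own y. Origin: centre of its underside on the worktop. Cells 70 (x) x 74 (y) mm inside, 80 mm apart; floors 8 mm up, long walls 42 mm high, dividers 39, end boards 64; walls 6 thick. Two cells start occupied (dredger in one, red-and-brown-labelled spice jar in one, which varies), two empty.
- cell_0 (a point): Centre of the floor of caddy cell 0, at y = -120 mm in the caddy's frame (a fixed point; axes as the caddy's).
- cell_1 (a point): Centre of the floor of caddy cell 1, at y = -40 mm in the caddy's frame (a fixed point; axes as the caddy's).
- cell_2 (a point): Centre of the floor of caddy cell 2, at y = +40 mm in the caddy's frame (a fixed point; axes as the caddy's).
- cell_3 (a point): Centre of the floor of caddy cell 3, at y = +120 mm in the caddy's frame (a fixed point; axes as the caddy's).
- salt_middle (a point): Clear and grey salt shaker, 90 mm tall, standing on the worktop. Body 44 mm in diameter up to 74 mm, narrower head (34 mm) above. Point: on its axis, 45 mm above its underside. z up its axis.
- herb_middle (a point): Glass herb jar with a black lid, its label black and green in front and pale behind, 41 mm in diameter, 105 mm tall, standing on the worktop. Point: on its axis, 52.5 mm above its underside. z up its axis.
- spice_middle (a point): Glass spice jar with a pale, red-and-brown label and dark lid, 41 mm in diameter, 105 mm tall; already in a cell of the caddy and stays there. Point: on its axis, 52.5 mm above its underside.
- dredger_mouth (a point): Open steel beaker of the sugar dredger, 58 mm in diameter, 82 mm tall, loose (about 0.35 kg) in a cell of the caddy, so its rim is 90 mm above the worktop. Point: centre of the mouth at rim height; z up its axis. Bore 53 mm, open for more than 70 mm.
- top_band (a point): Sifter top (inner lid, 0.14 kg), on the worktop, dust cap on it. From below: steel plug 47.6 mm wide, 10 mm long, tapered foot, loose fit in the dredger; black grip band 60 mm wide from 10 to 34 mm above its underside; steel collar 41 mm wide and perforated dome to 47 mm. Point: on its axis (z up), half-way up the band, 22 mm above its underside. When home the band rests on the rim, this point 12 mm above dredger_mouth.
- cap_middle (a point): Sage-green dust cap (outer lid, 40 g): round, open below, 51 mm wide, 36 mm tall, side straight for the lower 28 mm, rounded above. Sits loosely over the collar (about 2 mm play all round, no catch or thread), its lower edge on top of the black band. Point: on its axis (z up), 18 mm above its lower edge; on the sifter top it is 30 mm above top_band.
- jam_jar: Jam jar with a white lid, 68 mm in diameter, 84 mm tall, left of the work; a bystander. Origin: centre of its underside.
- tin_tomatoes: Green tin, 75 mm in diameter, 58 mm tall, left of the work; a bystander. Origin: centre of its underside.
- egg_box: Grey egg box, 106 x 156 x 72 mm, right of the work; a bystander. Origin: centre of its underside.
There are look-alikes about, which are no part of the job. What is meant by the part that bears cap_middle is not pink or red, and is the larger of those in its own colour.

How it is judged (in metres and radians):
On the way, in this order (a step that is already met when the one before it is completed fails the run):
1. salt shaker and herb jar stand upright in cells of the caddy and are let go (((horizontal distance between salt_middle and cell_0 below 0.024 m and z of salt_middle in the frame of cell_0 below 0.053 m) or (horizontal distance between salt_middle and cell_1 below 0.024 m and z of salt_middle in the frame of cell_1 below 0.053 m) or (horizontal distance between salt_middle and cell_2 below 0.024 m and z of salt_middle in the frame of cell_2 below 0.053 m) or (horizontal distance between salt_middle and cell_3 below 0.024 m and z of salt_middle in the frame of cell_3 below 0.053 m)) and angle between each of salt_middle, herb_middle's own z axis and vertical below 0.15 rad and ((horizontal distance between herb_middle and cell_0 below 0.024 m and z of herb_middle in the frame of cell_0 below 0.0605 m) or (horizontal distance between herb_middle and cell_1 below 0.024 m and z of herb_middle in the frame of cell_1 below 0.0605 m) or (horizontal distance between herb_middle and cell_2 below 0.024 m and z of herb_middle in the frame of cell_2 below 0.0605 m) or (horizontal distance between herb_middle and cell_3 below 0.024 m and z of herb_middle in the frame of cell_3 below 0.0605 m)) and contact force between the fingers and salt_shaker below 0.1 N and contact force between the fingers and herb_jar below 0.1 N), for 0.2 s.
2. the sifter top sits home on the dredger with its dust cap still on (((horizontal distance between salt_middle and cell_0 below 0.024 m and z of salt_middle in the frame of cell_0 below 0.053 m) or (horizontal distance between salt_middle and cell_1 below 0.024 m and z of salt_middle in the frame of cell_1 below 0.053 m) or (horizontal distance between salt_middle and cell_2 below 0.024 m and z of salt_middle in the frame of cell_2 below 0.053 m) or (horizontal distance between salt_middle and cell_3 below 0.024 m and z of salt_middle in the frame of cell_3 below 0.053 m)) and angle between each of salt_middle, herb_middle's own z axis and vertical below 0.15 rad and ((horizontal distance between herb_middle and cell_0 below 0.024 m and z of herb_middle in the frame of cell_0 below 0.0605 m) or (horizontal distance between herb_middle and cell_1 below 0.024 m and z of herb_middle in the frame of cell_1 below 0.0605 m) or (horizontal distance between herb_middle and cell_2 below 0.024 m and z of herb_middle in the frame of cell_2 below 0.0605 m) or (horizontal distance between herb_middle and cell_3 below 0.024 m and z of herb_middle in the frame of cell_3 below 0.0605 m)) and horizontal distance between top_band and dredger_mouth below 0.006 m and z of top_band in the frame of dredger_mouth below 0.016 m and angle between the z axis of top_band and the z axis of dredger_mouth, either way round below 0.08 rad and distance between cap_middle and top_band below 0.036 m), for 0.2 s.
At the end, for the whole second after the job is handed in: Salt, herb and spice jars and dredger upright (0.15 rad) in cells; sifter top home on the dredger (6 mm of axis, 4 mm of depth, 0.08 rad), at rest; the gripper holds the dust cap still, touching nothing else, 45 to 200 mm above where it sat, within 80 mm sideways (((horizontal distance between salt_middle and cell_0 below 0.024 m and z of salt_middle in the frame of cell_0 below 0.053 m) or (horizontal distance between salt_middle and cell_1 below 0.024 m and z of salt_middle in the frame of cell_1 below 0.053 m) or (horizontal distance between salt_middle and cell_2 below 0.024 m and z of salt_middle in the frame of cell_2 below 0.053 m) or (horizontal distance between salt_middle and cell_3 below 0.024 m and z of salt_middle in the frame of cell_3 below 0.053 m)) and angle between each of salt_middle, herb_middle, spice_middle, dredger_mouth's own z axis and vertical below 0.15 rad and ((horizontal distance between herb_middle and cell_0 below 0.024 m and z of herb_middle in the frame of cell_0 below 0.0605 m) or (horizontal distance between herb_middle and cell_1 below 0.024 m and z of herb_middle in the frame of cell_1 below 0.0605 m) or (horizontal distance between herb_middle and cell_2 below 0.024 m and z of herb_middle in the frame of cell_2 below 0.0605 m) or (horizontal distance between herb_middle and cell_3 below 0.024 m and z of herb_middle in the frame of cell_3 below 0.0605 m)) and ((horizontal distance between spice_middle and cell_0 below 0.024 m and z of spice_middle in the frame of cell_0 below 0.0605 m) or (horizontal distance between spice_middle and cell_1 below 0.024 m and z of spice_middle in the frame of cell_1 below 0.0605 m) or (horizontal distance between spice_middle and cell_2 below 0.024 m and z of spice_middle in the frame of cell_2 below 0.0605 m) or (horizontal distance between spice_middle and cell_3 below 0.024 m and z of spice_middle in the frame of cell_3 below 0.0605 m)) and ((horizontal distance between dredger_mouth and cell_0 below 0.024 m and z of dredger_mouth in the frame of cell_0 below 0.09 m) or (horizontal distance between dredger_mouth and cell_1 below 0.024 m and z of dredger_mouth in the frame of cell_1 below 0.09 m) or (horizontal distance between dredger_mouth and cell_2 below 0.024 m and z of dredger_mouth in the frame of cell_2 below 0.09 m) or (horizontal distance between dredger_mouth and cell_3 below 0.024 m and z of dredger_mouth in the frame of cell_3 below 0.09 m)) and horizontal distance between top_band and dredger_mouth below 0.006 m and z of top_band in the frame of dredger_mouth below 0.016 m and angle between the z axis of top_band and the z axis of dredger_mouth, either way round below 0.08 rad and z of cap_middle in the frame of top_band between 0.075 and 0.23 m and horizontal distance between cap_middle and top_band below 0.08 m and contact force between the fingers and dust_cap above 1 N and contact force between each of dust_cap, the fingers and sifter_top below 0.05 N and linear speed of dust_cap below 0.03 m/s and linear speed of sifter_top below 0.02 m/s); the arm keeps its last pose, push and grip.
It fails at once if the dust cap comes off while the sifter top is not home on the dredger (taken off too early, or the sifter top pulled up with it) (not (distance between cap_middle and top_band below 0.036 m) and not (horizontal distance between top_band and dredger_mouth below 0.006 m and z of top_band in the frame of dredger_mouth below 0.016 m and angle between the z axis of top_band and the z axis of dredger_mouth, either way round below 0.08 rad)).
It fails at once if the salt shaker, herb jar, sifter top or dust cap is dropped (falls freely by more than about 2 cm) ((contact force between the fingers and salt_shaker below 0.1 N and linear speed of salt_shaker above 0.65 m/s) or (contact force between the fingers and herb_jar below 0.1 N and linear speed of herb_jar above 0.65 m/s) or (contact force between the fingers and sifter_top below 0.1 N and linear speed of sifter_top above 0.65 m/s) or (contact force between the fingers and dust_cap below 0.1 N and contact force between the fingers and sifter_top below 0.1 N and linear speed of dust_cap above 0.65 m/s)).
It fails at once if the dredger or the spice jar in the caddy is tipped or lifted out (angle between any of dredger_mouth, spice_middle's own z axis and vertical above 0.3 rad or distance of any of dredger_mouth, spice_middle from where it was at the start of the episode above 0.03 m).
It fails at once if a bystander (jam jar, tin, egg box) is moved by more than 25 mm (distance of any of jam_jar, tin_tomatoes, egg_box from where it was at the start of the episode above 0.025 m).
It also fails if it takes over 72 s, if anything falls off the work surface, if the arm or the gripper's body presses on something with over 40 N, if the wrist force passes 120 N, or if a joint passes its speed limit or range.

## Working session

There is one attempt and no reset: what is moved stays moved. The work goes in short steps, Python scripts to look and compute and a tool call to move; the robot and the scene stay as the last step left them, time stands still between calls to the robot, and variables do not carry over. Pictures are saved under pics/ and viewed, about 8 in all and at most 12, crops included, and the job is handed in when it is done.

Besides the shell and the picture viewer there is one more tool, called after "Emit:" by a JSON object that holds its "op" and its "data", one argument or row to a line. step_arm: Moves the arm, as the interface text tells. Its arguments: {"type":"object","properties":{"increments":{"type":"array","items":{"type":"object","properties":{"tx":{"type":"number"},"ty":{"type":"number"},"tz":{"type":"number"},"ax":{"type":"number"},"ay":{"type":"number"},"az":{"type":"number"},"claw":{"type":"number"}}}},"newtons":{"type":"number"}},"required":["increments"]}

```bash
mkdir -p pics; cat > h.py <<'E'
import numpy as np, cv2
from plant import r, optics
def cap(n):
    c=optics.capture(n); c['R']=np.array(c['R']);c['t']=np.array(c['t']); return c
def world(c):
    d=c['depth']; v,u=np.indices(d.shape)
    P=np.stack([(u-c['cx'])/c['fx']*d,(v-c['cy'])/c['fy']*d,d],-1)
    W=(P-c['t'])@c['R']; W[d==0]=np.nan; return W
def proj(c,X):
    p=c['R']@np.array(X)+c['t']; return p[0]/p[2]*c['fx']+c['cx'],p[1]/p[2]*c['fy']+c['cy']
E
python3 - <<'E'
from h import *
for n in['scene','side','wrist']:
    c=cap(n); cv2.imwrite(f'pics/{n}0.png',c['image']); np.savez(f'{n}0.npz',**c)
    print(n,-c['R'].T@c['t'],c['R'][2],c['fx'],(c['depth']>0).mean())
print(r.get_state())
E
```

```text
scene [-0.3817526  -0.55189177  0.75284548] [ 0.64937442  0.56070649 -0.51373251] 436.0716832271959 0.9959438775510204
side [-0.25317621  1.06965964  0.6402489 ] [ 0.57389691 -0.69257762 -0.43701095] 436.27237648127675 0.9961267006802721
wrist [0.31561824 0.60155529 0.38436096] [-0.25756202  0.09966208 -0.96110836] 326.74751878015695 0.9960586734693877
{'time_s': 0.15, 'joints': array([ 8.51462667e+01,  2.05834406e+01,  6.48662360e-01, -1.32870678e-02,
       -7.01377344e+01, -1.65092776e+01]), 'qd': array([-0.0443013 , -0.1997411 ,  0.23288634,  0.02904353,  0.07040247,
       -0.01272755]), 'joint_torque': array([-7.09100605e-04, -5.83275783e+01,  2.93288577e+01,  7.00122714e+00,
        8.75741593e-03, -1.08431786e-04]), 'tcp_pos': array([0.24575508, 0.62827277, 0.21034755]), 'eef_rot': array([ 1.79926927e+02, -8.63010411e-03, -2.13675278e+01]), 'contact_force': array([ 0.3755807 , -1.37248518, -0.64035555]), 'moment': array([-0.00487206, -0.08957572, -0.003191  ]), 'gripper_width': 0.08771710648985476}
```

View pics/scene0.png

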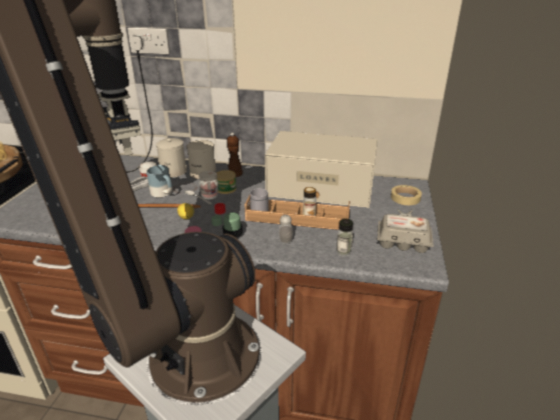

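View pics/side0.png

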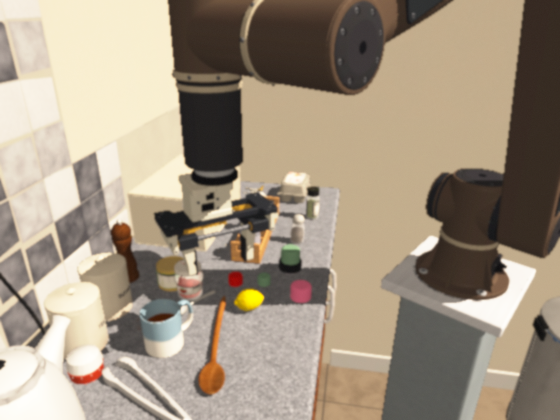

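The scene view shows the dredger at (260,200), spice jar (310,200), salt (287,228), herb (345,236) and capped sifter top (234,222). A smaller green look-alike is beside the top, at about (264,279) in the side view. A bread bin stands behind the caddy.

```bash
python3 - <<'E'
from h import *
A=[]
for n in['scene','side']:
    c=dict(np.load(f'{n}0.npz')); W=world(c).reshape(-1,3); I=c['image'].reshape(-1,3)
    m=(W[:,2]>-.02)&(W[:,2]<.2)&(W[:,0]>.2)&(W[:,0]<1)&(abs(W[:,1])<.7); A.append((W[m],I[m]))
    t=W[(abs(W[:,2])<.02)&(W[:,0]>.4)&(W[:,0]<.8)&(abs(W[:,1])<.4)]; print(n,'table z',np.median(t[:,2]))
# top-down: 1 px=1.6mm ; y left
H=np.zeros((500,800,3),np.uint8)+40
for W,I in A:
    o=np.argsort(W[:,2]); W=W[o];I=I[o]
    u=((.5-W[:,1])/.00125).astype(int); v=((.95-W[:,0])/.00125).astype(int)
    k=(u>=1)&(u<799)&(v>=1)&(v<499)
    for du in(0,1):
        for dv in(0,1): H[v[k]-dv,u[k]-du]=I[k]
cv2.imwrite('pics/top.png',H)
np.savez('pts.npz',W=np.vstack([a[0] for a in A]),I=np.vstack([a[1] for a in A]))
E
```

```text
scene table z 0.00036924339615919996
side table z 0.0004425357938507643
```

View pics/top.png

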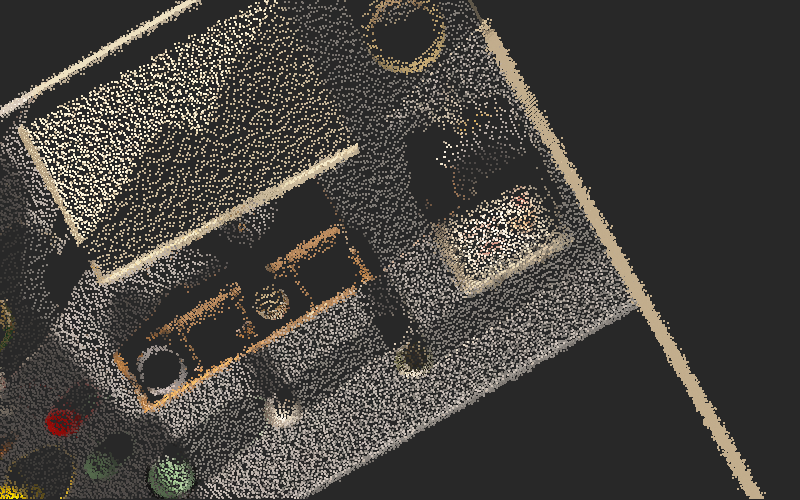

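Top-down map: the caddy runs diagonally. From the left its cells hold the dredger (160,370), nothing (215,340), the spice jar (270,302) and nothing (325,270). Salt is at (283,408), herb at (412,357), the big green cap at (172,475) and the small one at (100,465).

```bash
cat >> h.py <<'E'
from scipy.optimize import least_squares
def fitc(P,r0,c0,rr=None):
    # robust circle of known radius
    P=P[np.abs(np.hypot(*(P[:,:2]-c0).T)-r0)<.012]
    f=lambda c:np.hypot(P[:,0]-c[0],P[:,1]-c[1])-r0
    s=least_squares(f,c0,loss='soft_l1',f_scale=.0015); return s.x,len(P),np.median(np.abs(s.fun))
E
python3 - <<'E'
from h import *
A=[]
for n in['scene','side']:
    c=dict(np.load(f'{n}0.npz')); W=world(c).reshape(-1,3); I=c['image'].reshape(-1,3).astype(int)
    m=(W[:,2]>.005)&(W[:,2]<.2)&(W[:,0]>.2)&(W[:,0]<1)&(abs(W[:,1])<.7); W=W[m];I=I[m]; A.append(W)
    print(n)
    for nm,c0,R,z0,z1 in[('dredger',(.4875,.3),.029,.05,.085),('spice',(.5725,.1625),.0205,.05,.075),('salt',(.44,.146),.022,.01,.07),('herb',(.504,-.015),.0205,.01,.075),('band',(.356,.285),.030,.012,.032),('cap',(.356,.285),.0255,.036,.06)]:
        c0=np.array(c0)
        for _ in range(3):
            b=(W[:,2]>z0)&(W[:,2]<z1); c0,k,e=fitc(W[b],R,c0)
        q=np.hypot(*(W[:,:2]-c0).T)<R+.003
        print(nm,c0.round(4),k,e.round(4),'ztop',np.percentile(W[q,2],97).round(4))
    h=cv2.cvtColor(I[None].astype(np.uint8),cv2.COLOR_BGR2HSV)[0]
    b=(h[:,0]>5)&(h[:,0]<20)&(h[:,1]>110)&(W[:,2]>.03)&(W[:,2]<.066)&(np.abs(W[:,0]-.53)<.15)&(np.abs(W[:,1]-.18)<.2)
    u=np.array([np.cos(np.radians(28)),np.sin(np.radians(28))]);
    np.save(f'cad_{n}.npy',W[b]); print(cv2.minAreaRect(W[b][:,:2].astype(np.float32)*1000),b.sum())
W=np.vstack([np.load('cad_scene.npy'),np.load('cad_side.npy')])
# front long wall top: fit line; end boards
for z0,z1 in[(.036,.045),(.058,.067)]:
    Q=W[(W[:,2]>z0)&(W[:,2]<z1)]; print(len(Q),cv2.minAreaRect(Q[:,:2].astype(np.float32)*1000))
E
```

```text
scene
dredger [0.4869 0.2982] 272 0.0018 ztop 0.0904
spice [0.5734 0.1623] 90 0.0011 ztop 0.1147
salt [0.4403 0.1462] 227 0.0015 ztop 0.0889
herb [ 0.5016 -0.0199] 281 0.001 ztop 0.1068
band [0.3535 0.2844] 80 0.001 ztop 0.0718
cap [0.3541 0.2846] 118 0.001 ztop 0.072
((578.6637573242188, 206.46102905273438), (149.4642791748047, 323.2059631347656), 30.22058868408203) 713
side
dredger [0.4884 0.3005] 69 0.0011 ztop 0.0858
spice [0.5725 0.1625] 0 nan ztop 0.1145
salt [0.441  0.1431] 243 0.002 ztop 0.0879
herb [ 0.5026 -0.0193] 229 0.0016 ztop 0.1065
band [0.3545 0.2855] 141 0.0011 ztop 0.071
cap [0.3551 0.2853] 154 0.0008 ztop 0.0711
((552.4131469726562, 195.69320678710938), (81.32276916503906, 331.9721374511719), 30.163116455078125) 321
537 ((575.291259765625, 210.01356506347656), (145.9112548828125, 326.6670837402344), 29.91780662536621)
92 ((552.6311645507812, 195.65066528320312), (80.38475799560547, 330.9624938964844), 30.055522918701172)
  return _methods._mean(a, axis=axis, dtype=dtype,
  ret = ret.dtype.type(ret / rcount)
```

Emit:
{"op": "step_arm", "data": {
  "increments": [
    {"tz": 40,"claw": 1},
    {"tx": 16,"ty": -40,"az": -4},
    {"tx": 16,"ty": -40,"az": -4},
    {"tx": 16,"ty": -40,"az": -4},
    {"tx": 16,"ty": -40,"az": -4},
    {"tx": 16,"ty": -40,"az": -4},
    {"tx": 16,"ty": -40,"az": -4},
    {"tx": 16,"ty": -40,"az": -4},
    {"tx": 16,"ty": -40,"az": -4},
    {"tx": 16,"ty": -40,"az": -4},
    {"tx": 16,"ty": -40,"az": -2},
    {"tx": 16,"ty": -40}
  ],
  "newtons": 20
}}

```text
$.increments[0]: bad value
```

Emit:
{"op": "step_arm", "data": {
  "increments": [
    {"tx": 0,"ty": 0,"tz": 40,"ax": 0,"ay": 0,"az": 0,"claw": 1},
    {"tx": 16,"ty": -40,"tz": 0,"ax": 0,"ay": 0,"az": -4,"claw": 1},
    {"tx": 16,"ty": -40,"tz": 0,"ax": 0,"ay": 0,"az": -4,"claw": 1},
    {"tx": 16,"ty": -40,"tz": 0,"ax": 0,"ay": 0,"az": -4,"claw": 1},
    {"tx": 16,"ty": -40,"tz": 0,"ax": 0,"ay": 0,"az": -4,"claw": 1},
    {"tx": 16,"ty": -40,"tz": 0,"ax": 0,"ay": 0,"az": -4,"claw": 1},
    {"tx": 16,"ty": -40,"tz": 0,"ax": 0,"ay": 0,"az": -4,"claw": 1},
    {"tx": 16,"ty": -40,"tz": 0,"ax": 0,"ay": 0,"az": -4,"claw": 1},
    {"tx": 16,"ty": -40,"tz": 0,"ax": 0,"ay": 0,"az": -4,"claw": 1},
    {"tx": 16,"ty": -40,"tz": 0,"ax": 0,"ay": 0,"az": -4,"claw": 1},
    {"tx": 16,"ty": -40,"tz": 0,"ax": 0,"ay": 0,"az": -2,"claw": 1},
    {"tx": 16,"ty": -40,"tz": 0,"ax": 0,"ay": 0,"az": 0,"claw": 1}
  ],
  "newtons": 20
}}

```text
time_s: 1.35
tcp_pos: [0.422, 0.1869, 0.2512]
eef_rot: [-180.0, 0.0, -59.4]
contact_force: [1.4, 0.3, -0.3]
gripper_width: 0.0879
```

Emit:
{"op": "step_arm", "data": {
  "increments": [
    {"tx": 10,"ty": -21,"tz": 0,"ax": 0,"ay": 0,"az": 0,"claw": 1},
    {"tx": 9,"ty": -22,"tz": 0,"ax": 0,"ay": 0,"az": 0,"claw": 1},
    {"tx": 0,"ty": 0,"tz": -40,"ax": 0,"ay": 0,"az": 0,"claw": 1},
    {"tx": 0,"ty": 0,"tz": -40,"ax": 0,"ay": 0,"az": 0,"claw": 1},
    {"tx": 0,"ty": 0,"tz": -40,"ax": 0,"ay": 0,"az": 0,"claw": 1},
    {"tx": 0,"ty": 0,"tz": -35,"ax": 0,"ay": 0,"az": 0,"claw": 1},
    {"tx": 0,"ty": 0,"tz": -25,"ax": 0,"ay": 0,"az": 0,"claw": 1},
    {"tx": 0,"ty": 0,"tz": -9,"ax": 0,"ay": 0,"az": 0,"claw": 1},
    {"tx": 0,"ty": 0,"tz": 0,"ax": 0,"ay": 0,"az": 0,"claw": 0.2},
    {"tx": 0,"ty": 0,"tz": 0,"ax": 0,"ay": 0,"az": 0,"claw": -0.2},
    {"tx": 0,"ty": 0,"tz": 0,"ax": 0,"ay": 0,"az": 0,"claw": -1},
    {"tx": 0,"ty": 0,"tz": 0,"ax": 0,"ay": 0,"az": 0,"claw": -1}
  ],
  "newtons": 15
}}

```text
time_s: 2.55
tcp_pos: [0.4415, 0.1462, 0.0632]
eef_rot: [-179.9, 0.0, -59.3]
contact_force: [-0.1, -1.1, 0.9]
gripper_width: 0.0611
```

Emit:
{"op": "step_arm", "data": {
  "increments": [
    {"tx": 0,"ty": 0,"tz": 0,"ax": 0,"ay": 0,"az": 0,"claw": -1},
    {"tx": 0,"ty": 0,"tz": 0,"ax": 0,"ay": 0,"az": 0,"claw": -1},
    {"tx": 0,"ty": 0,"tz": 0,"ax": 0,"ay": 0,"az": 0,"claw": -1},
    {"tx": 0,"ty": 0,"tz": 0,"ax": 0,"ay": 0,"az": 0,"claw": -1},
    {"tx": 0,"ty": 0,"tz": 0,"ax": 0,"ay": 0,"az": 0,"claw": -1}
  ],
  "newtons": 15
}}

```text
time_s: 3.05
tcp_pos: [0.4408, 0.1455, 0.0621]
eef_rot: [180.0, -0.0, -59.4]
contact_force: [-0.7, -0.7, 1.1]
gripper_width: 0.0309
```

Width 31 mm is less than the 44 mm shaker body, so I look before closing any further.

```bash
python3 - <<'E'
from h import *
a=cap('scene')['image'][150:290,200:400]; b=cap('side')['image'][150:310,200:360]; w=cap('wrist')['image']
a=cv2.resize(a,(400,280),interpolation=cv2.INTER_CUBIC); b=cv2.resize(b,(320,320)); w=cv2.resize(w,(373,280))
o=np.zeros((600,780,3),np.uint8); o[:280,:400]=a; o[280:,:320]=b; o[:280,403:776]=w
cv2.imwrite('pics/g1.png',o); s=r.get_state(); print(s['gripper_width'],s['tcp_pos'])
E
```

```text
0.031229562699361037 [0.44085512 0.14555058 0.06211117]
```

View pics/g1.png

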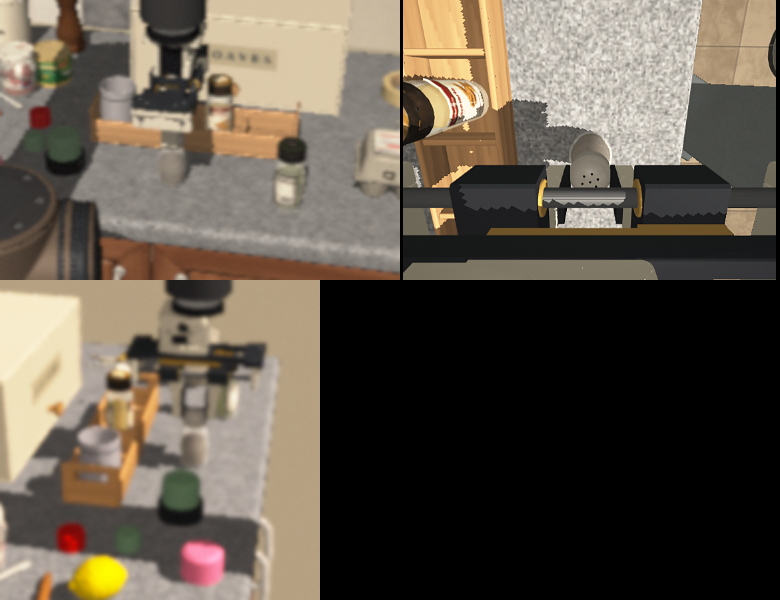

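```bash
python3 - <<'E'
from h import *
s=r.get_state(); T=s['tcp_pos'][:2]; print(s['contact_force'],s['gripper_width'])
j=np.array([.866,.5]); k=np.array([-.5,.866])
for n in['scene','side','wrist']:
    c=cap(n); W=world(c); print(n)
    D=W[...,:2]-T
    a=D@j; b=D@k; z=W[...,2]
    for z0 in(.004,.02,.03,.04,.05,.06,.07,.08,.09):
        m=(z>z0)&(z<z0+.01)&(abs(a)<.035)&(abs(b)<.05)
        if m.sum()>5: print(z0,m.sum(),'jaw',np.percentile(a[m],[2,50,98]).round(3),'lat',np.percentile(b[m],[2,50,98]).round(3))
E
```

```text
[-0.3707824  -0.75252495  1.45180263] 0.031229562699361037
scene
0.004 29 jaw [-0.024 -0.018  0.002] lat [-0.032 -0.006  0.017]
0.02 41 jaw [-0.026 -0.019 -0.003] lat [-0.021 -0.003  0.017]
0.03 44 jaw [-0.025 -0.019 -0.003] lat [-0.021 -0.004  0.019]
0.04 43 jaw [-0.024 -0.018 -0.005] lat [-0.019 -0.003  0.017]
0.05 42 jaw [-0.022 -0.015 -0.004] lat [-0.018 -0.004  0.015]
0.06 32 jaw [-0.02  -0.015 -0.003] lat [-0.018 -0.005  0.014]
0.07 15 jaw [-0.031 -0.013  0.   ] lat [-0.018 -0.013  0.006]
0.08 33 jaw [-0.034 -0.029 -0.002] lat [-0.016 -0.007  0.01 ]
0.09 19 jaw [-0.035 -0.032 -0.024] lat [-0.011 -0.003  0.009]
side
0.004 34 jaw [-0.023 -0.003  0.017] lat [-0.001  0.015  0.022]
0.02 45 jaw [-0.021 -0.002  0.02 ] lat [0.003 0.018 0.023]
0.03 41 jaw [-0.021 -0.005  0.017] lat [0.004 0.018 0.022]
0.04 45 jaw [-0.019 -0.002  0.018] lat [0.    0.017 0.021]
0.05 40 jaw [-0.017 -0.001  0.014] lat [0.001 0.016 0.021]
0.06 38 jaw [-0.016 -0.001  0.016] lat [0.001 0.013 0.018]
0.07 43 jaw [-0.026 -0.001  0.017] lat [0.003 0.013 0.017]
0.08 80 jaw [-0.031 -0.001  0.03 ] lat [-0.003  0.009  0.016]
0.09 39 jaw [-0.029 -0.008  0.03 ] lat [-0.001  0.01   0.015]
wrist
0.004 58 jaw [-0.014 -0.001  0.012] lat [-0.02  -0.019 -0.014]
0.02 111 jaw [-0.018 -0.     0.016] lat [-0.022 -0.02  -0.011]
0.03 403 jaw [-0.02  -0.     0.021] lat [-0.021 -0.018 -0.001]
0.04 482 jaw [-0.019  0.001  0.02 ] lat [-0.02  -0.016 -0.002]
0.05 492 jaw [-0.017  0.001  0.018] lat [-0.019 -0.016 -0.003]
0.06 295 jaw [-0.015  0.     0.016] lat [-0.017 -0.015 -0.006]
0.07 483 jaw [-0.015  0.001  0.016] lat [-0.018 -0.015  0.007]
0.08 2776 jaw [-0.026  0.001  0.028] lat [-0.016 -0.008  0.004]
0.09 897 jaw [-0.029  0.001  0.03 ] lat [-0.012 -0.01   0.002]
```

The shaker is centred between the pads. Its waist is about 31 mm, so the grip is sound.

Emit:
{"op": "step_arm", "data": {
  "increments": [
    {"tx": 0,"ty": 0,"tz": 30,"ax": 0,"ay": 0,"az": 0,"claw": -1},
    {"tx": 0,"ty": 0,"tz": 45,"ax": 0,"ay": 0,"az": 0,"claw": -1},
    {"tx": 0,"ty": 0,"tz": 45,"ax": 0,"ay": 0,"az": 0,"claw": -1},
    {"tx": 12,"ty": 11,"tz": 10,"ax": 0,"ay": 0,"az": 0,"claw": -1},
    {"tx": 20,"ty": 18,"tz": 0,"ax": 0,"ay": 0,"az": 0,"claw": -1},
    {"tx": 20,"ty": 18,"tz": 0,"ax": 0,"ay": 0,"az": 0,"claw": -1},
    {"tx": 20,"ty": 18,"tz": 0,"ax": 0,"ay": 0,"az": 0,"claw": -1},
    {"tx": 14,"ty": 14,"tz": 0,"ax": 0,"ay": 0,"az": 0,"claw": -1},
    {"tx": 6,"ty": 6,"tz": 0,"ax": 0,"ay": 0,"az": 0,"claw": -1},
    {"tx": 0,"ty": 0,"tz": -30,"ax": 0,"ay": 0,"az": 0,"claw": -1},
    {"tx": 0,"ty": 0,"tz": -30,"ax": 0,"ay": 0,"az": 0,"claw": -1},
    {"tx": 0,"ty": 0,"tz": 0,"ax": 0,"ay": 0,"az": 0,"claw": -1}
  ]
}}

```text
time_s: 4.55
tcp_pos: [0.53, 0.2287, 0.128]
eef_rot: [179.6, -0.0, -59.4]
contact_force: [-1.8, -0.6, -1.0]
gripper_width: 0.0303
```

```bash
python3 - <<'E'
from h import *
s=r.get_state(); T=s['tcp_pos']; print(T,s['contact_force'],s['gripper_width'])
o=np.zeros((420,780,3),np.uint8)
c=cap('scene'); o[:400,:400]=cv2.resize(c['image'][130:270,200:340],(400,400))
b=cap('side')['image'][150:280,200:320]; o[:412,400:780]=cv2.resize(b,(380,412)); cv2.imwrite('pics/g2.png',o)
E
```

```text
[0.53002363 0.22873729 0.12795706] [-1.83322149 -0.61461312 -0.96889336] 0.030303147818938704
```

View pics/g2.png

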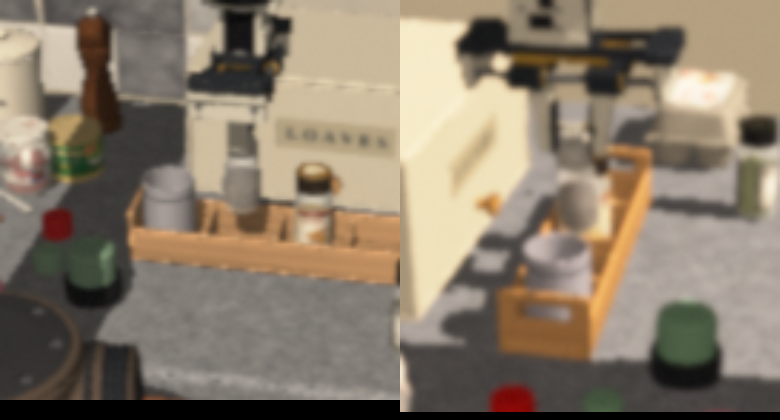

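The shaker is upright over the empty cell next to the dredger and clear of it. I lower and release.

Emit:
{"op": "step_arm", "data": {
  "increments": [
    {"tx": 2,"ty": 1,"tz": -20,"ax": 0,"ay": 0,"az": 0,"claw": -1},
    {"tx": 0,"ty": 0,"tz": -20,"ax": 0,"ay": 0,"az": 0,"claw": -1},
    {"tx": 0,"ty": 0,"tz": -10,"ax": 0,"ay": 0,"az": 0,"claw": -1},
    {"tx": 0,"ty": 0,"tz": -5,"ax": 0,"ay": 0,"az": 0,"claw": -1},
    {"tx": 0,"ty": 0,"tz": -2,"ax": 0,"ay": 0,"az": 0,"claw": -1},
    {"tx": 0,"ty": 0,"tz": 0,"ax": 0,"ay": 0,"az": 0,"claw": -1}
  ]
}}

```text
time_s: 5.25
tcp_pos: [0.5353, 0.2319, 0.0759]
eef_rot: [-179.9, -0.0, -59.3]
contact_force: [-0.4, -0.4, -1.5]
gripper_width: 0.0302
```

Emit:
{"op": "step_arm", "data": {
  "increments": [
    {"tx": 0,"ty": 0,"tz": -3,"ax": 0,"ay": 0,"az": 0,"claw": -1},
    {"tx": 0,"ty": 0,"tz": -2,"ax": 0,"ay": 0,"az": 0,"claw": -1},
    {"tx": 0,"ty": 0,"tz": 0,"ax": 0,"ay": 0,"az": 0,"claw": -1}
  ]
}}

```text
time_s: 5.55
tcp_pos: [0.5358, 0.2319, 0.0714]
eef_rot: [-179.9, -0.0, -59.3]
contact_force: [-1.1, -1.1, 6.6]
gripper_width: 0.0303
```

Emit:
{"op": "step_arm", "data": {
  "increments": [
    {"tx": 0,"ty": 0,"tz": 0,"ax": 0,"ay": 0,"az": 0,"claw": 0.7},
    {"tx": 0,"ty": 0,"tz": 0,"ax": 0,"ay": 0,"az": 0,"claw": 0.7},
    {"tx": 0,"ty": 0,"tz": 0,"ax": 0,"ay": 0,"az": 0,"claw": 0.7},
    {"tx": 0,"ty": 0,"tz": 0,"ax": 0,"ay": 0,"az": 0,"claw": 0.7},
    {"tx": 0,"ty": 0,"tz": 0,"ax": 0,"ay": 0,"az": 0,"claw": 0.7},
    {"tx": 0,"ty": 0,"tz": 20,"ax": 0,"ay": 0,"az": 0,"claw": 0.7},
    {"tx": 0,"ty": 0,"tz": 40,"ax": 0,"ay": 0,"az": 0,"claw": 0.7},
    {"tx": 0,"ty": 0,"tz": 40,"ax": 0,"ay": 0,"az": 0,"claw": 0.7},
    {"tx": 0,"ty": 0,"tz": 40,"ax": 0,"ay": 0,"az": 0,"claw": 1},
    {"tx": -4,"ty": -30,"tz": 0,"ax": 0,"ay": 0,"az": 0,"claw": 1},
    {"tx": -5,"ty": -40,"tz": 0,"ax": 0,"ay": 0,"az": 0,"claw": 1},
    {"tx": -5,"ty": -40,"tz": 0,"ax": 0,"ay": 0,"az": 0,"claw": 1}
  ]
}}

```text
time_s: 6.75
tcp_pos: [0.5205, 0.1208, 0.2102]
eef_rot: [-180.0, 0.0, -59.3]
contact_force: [0.8, -0.8, 0.7]
gripper_width: 0.0874
```

Emit:
{"op": "step_arm", "data": {
  "increments": [
    {"tx": -5,"ty": -40,"tz": 0,"ax": 0,"ay": 0,"az": 0,"claw": 1},
    {"tx": -5,"ty": -40,"tz": 0,"ax": 0,"ay": 0,"az": 0,"claw": 1},
    {"tx": -5,"ty": -40,"tz": 0,"ax": 0,"ay": 0,"az": 0,"claw": 1},
    {"tx": -5,"ty": -22,"tz": 0,"ax": 0,"ay": 0,"az": 0,"claw": 1},
    {"tx": 0,"ty": 0,"tz": 0,"ax": 0,"ay": 0,"az": 0,"claw": 1}
  ]
}}

```text
time_s: 7.25
tcp_pos: [0.4999, -0.0227, 0.2102]
eef_rot: [180.0, 0.0, -59.5]
contact_force: [0.9, 0.6, -0.6]
gripper_width: 0.0875
```

```bash
python3 - <<'E'
from h import *
s=r.get_state(); print(s['tcp_pos'],s['eef_rot'],s['gripper_width'])
for n in['scene','side','wrist']:
    c=cap(n); W=world(c).reshape(-1,3); np.savez(f'{n}1.npz',**c)
    for nm,c0,R,z0,z1 in[('dredger',(.4875,.3),.029,.05,.085),('spice',(.5725,.1625),.0205,.05,.075),('salt',(.5353,.2319),.022,.03,.05),('herb',(.502,-.0195),.0205,.01,.075)]:
        c0=np.array(c0)
        try:
            for _ in range(3):
                b=(W[:,2]>z0)&(W[:,2]<z1); c0,k,e=fitc(W[b],R,c0)
            q=np.hypot(*(W[:,:2]-c0).T)<R+.003
            print(n,nm,c0.round(4),k,e.round(4),'ztop',np.percentile(W[q,2],97).round(4))
        except Exception as e: print(nm,'-')
E
```

```text
[ 0.49994192 -0.02271821  0.21016078] [ 1.79991579e+02  2.85472483e-03 -5.95218858e+01] 0.08753073260077504
scene dredger [0.4867 0.2983] 281 0.0018 ztop 0.0899
scene spice [0.5734 0.1622] 90 0.0013 ztop 0.115
scene salt [0.531  0.2286] 70 0.0017 ztop 0.097
scene herb [ 0.5015 -0.0199] 279 0.001 ztop 0.3782
side dredger [0.4877 0.3008] 349 0.002 ztop 0.0901
side spice [0.5748 0.1626] 52 0.0011 ztop 0.1144
side salt [0.5326 0.2299] 16 0.0011 ztop 0.0963
side herb [ 0.5027 -0.0198] 225 0.0014 ztop 0.3725
dredger -
wrist spice [0.5725 0.1625] 0 nan ztop 0.0088
wrist salt [0.5329 0.2294] 156 0.0004 ztop 0.0657
wrist herb [ 0.5036 -0.0186] 346 0.0003 ztop 0.32
  return _methods._mean(a, axis=axis, dtype=dtype,
  ret = ret.dtype.type(ret / rcount)
```

Emit:
{"op": "step_arm", "data": {
  "increments": [
    {"tx": 3,"ty": 3,"tz": -40,"ax": 0,"ay": 0,"az": 0,"claw": 1},
    {"tx": 0,"ty": 0,"tz": -40,"ax": 0,"ay": 0,"az": 0,"claw": 1},
    {"tx": 0,"ty": 0,"tz": -35,"ax": 0,"ay": 0,"az": 0,"claw": 1},
    {"tx": 0,"ty": 0,"tz": -20,"ax": 0,"ay": 0,"az": 0,"claw": 1},
    {"tx": 0,"ty": 0,"tz": 0,"ax": 0,"ay": 0,"az": 0,"claw": 0.2},
    {"tx": 0,"ty": 0,"tz": 0,"ax": 0,"ay": 0,"az": 0,"claw": -0.2},
    {"tx": 0,"ty": 0,"tz": 0,"ax": 0,"ay": 0,"az": 0,"claw": -1},
    {"tx": 0,"ty": 0,"tz": 0,"ax": 0,"ay": 0,"az": 0,"claw": -1},
    {"tx": 0,"ty": 0,"tz": 0,"ax": 0,"ay": 0,"az": 0,"claw": -1},
    {"tx": 0,"ty": 0,"tz": 0,"ax": 0,"ay": 0,"az": 0,"claw": -1},
    {"tx": 0,"ty": 0,"tz": 0,"ax": 0,"ay": 0,"az": 0,"claw": -1},
    {"tx": 0,"ty": 0,"tz": 0,"ax": 0,"ay": 0,"az": 0,"claw": -1}
  ]
}}

```text
time_s: 8.6
tcp_pos: [0.504, -0.0175, 0.0755]
eef_rot: [-180.0, -0.0, -59.4]
contact_force: [-0.7, -1.4, 3.7]
gripper_width: 0.04
```

Emit:
{"op": "step_arm", "data": {
  "increments": [
    {"tx": 0,"ty": 0,"tz": 30,"ax": 0,"ay": 0,"az": 0,"claw": -1},
    {"tx": 0,"ty": 0,"tz": 40,"ax": 0,"ay": 0,"az": 0,"claw": -1},
    {"tx": 0,"ty": 0,"tz": 30,"ax": 0,"ay": 0,"az": 0,"claw": -1},
    {"tx": 14,"ty": 14,"tz": 10,"ax": 0,"ay": 0,"az": 0,"claw": -1},
    {"tx": 20,"ty": 20,"tz": 0,"ax": 0,"ay": 0,"az": 0,"claw": -1},
    {"tx": 20,"ty": 20,"tz": 0,"ax": 0,"ay": 0,"az": 0,"claw": -1},
    {"tx": 20,"ty": 20,"tz": 0,"ax": 0,"ay": 0,"az": 0,"claw": -1},
    {"tx": 20,"ty": 20,"tz": 0,"ax": 0,"ay": 0,"az": 0,"claw": -1},
    {"tx": 15,"ty": 15,"tz": 0,"ax": 0,"ay": 0,"az": 0,"claw": -1},
    {"tx": 0,"ty": 0,"tz": -30,"ax": 0,"ay": 0,"az": 0,"claw": -1},
    {"tx": 0,"ty": 0,"tz": 0,"ax": 0,"ay": 0,"az": 0,"claw": -1}
  ]
}}

```text
time_s: 9.7
tcp_pos: [0.6102, 0.0913, 0.1505]
eef_rot: [179.6, 0.1, -59.4]
contact_force: [-0.9, -0.3, -2.6]
gripper_width: 0.0396
```

Emit:
{"op": "step_arm", "data": {
  "increments": [
    {"tx": 0,"ty": 0,"tz": -20,"ax": 0,"ay": 0,"az": 0,"claw": -1},
    {"tx": 0,"ty": 0,"tz": -20,"ax": 0,"ay": 0,"az": 0,"claw": -1},
    {"tx": 0,"ty": 0,"tz": -15,"ax": 0,"ay": 0,"az": 0,"claw": -1},
    {"tx": 0,"ty": 0,"tz": -8,"ax": 0,"ay": 0,"az": 0,"claw": -1},
    {"tx": 0,"ty": 0,"tz": -4,"ax": 0,"ay": 0,"az": 0,"claw": -1},
    {"tx": 0,"ty": 0,"tz": -2,"ax": 0,"ay": 0,"az": 0,"claw": -1},
    {"tx": 0,"ty": 0,"tz": 0,"ax": 0,"ay": 0,"az": 0,"claw": -1}
  ]
}}

```text
time_s: 10.4
tcp_pos: [0.6131, 0.0916, 0.0866]
eef_rot: [-180.0, -0.0, -59.4]
contact_force: [0.1, -0.9, -1.0]
gripper_width: 0.0398
```

Emit:
{"op": "step_arm", "data": {
  "increments": [
    {"tx": 0,"ty": 0,"tz": -2,"ax": 0,"ay": 0,"az": 0,"claw": -1},
    {"tx": 0,"ty": 0,"tz": -2,"ax": 0,"ay": 0,"az": 0,"claw": -1},
    {"tx": 0,"ty": 0,"tz": 0,"ax": 0,"ay": 0,"az": 0,"claw": -1}
  ]
}}

```text
time_s: 10.7
tcp_pos: [0.6136, 0.0916, 0.0834]
eef_rot: [-179.9, -0.1, -59.3]
contact_force: [-1.8, -0.4, 6.3]
gripper_width: 0.0401
```

Emit:
{"op": "step_arm", "data": {
  "increments": [
    {"tx": 0,"ty": 0,"tz": 0,"ax": 0,"ay": 0,"az": 0,"claw": 0.7},
    {"tx": 0,"ty": 0,"tz": 0,"ax": 0,"ay": 0,"az": 0,"claw": 0.7},
    {"tx": 0,"ty": 0,"tz": 0,"ax": 0,"ay": 0,"az": 0,"claw": 0.7},
    {"tx": 0,"ty": 0,"tz": 0,"ax": 0,"ay": 0,"az": 0,"claw": 0.7},
    {"tx": 0,"ty": 0,"tz": 20,"ax": 0,"ay": 0,"az": 0,"claw": 0.7},
    {"tx": 0,"ty": 0,"tz": 40,"ax": 0,"ay": 0,"az": 0,"claw": 0.7},
    {"tx": 0,"ty": 0,"tz": 45,"ax": 0,"ay": 0,"az": 0,"claw": 0.7},
    {"tx": 0,"ty": 0,"tz": 45,"ax": 0,"ay": 0,"az": 0,"claw": 1},
    {"tx": -24,"ty": 18,"tz": 0,"ax": 0,"ay": 0,"az": 0,"claw": 1},
    {"tx": -32,"ty": 24,"tz": 0,"ax": 0,"ay": 0,"az": 0,"claw": 1},
    {"tx": -32,"ty": 24,"tz": 0,"ax": 0,"ay": 0,"az": 0,"claw": 1},
    {"tx": -32,"ty": 24,"tz": 0,"ax": 0,"ay": 0,"az": 0,"claw": 1}
  ]
}}

```text
time_s: 11.9
tcp_pos: [0.4916, 0.1821, 0.232]
eef_rot: [-180.0, 0.0, -59.4]
contact_force: [0.2, 1.4, 0.2]
gripper_width: 0.0875
```

Emit:
{"op": "step_arm", "data": {
  "increments": [
    {"tx": -32,"ty": 24,"tz": 0,"ax": 0,"ay": 0,"az": 0,"claw": 1},
    {"tx": -32,"ty": 24,"tz": 0,"ax": 0,"ay": 0,"az": 0,"claw": 1},
    {"tx": -32,"ty": 24,"tz": 0,"ax": 0,"ay": 0,"az": 0,"claw": 1},
    {"tx": -26,"ty": 20,"tz": 0,"ax": 0,"ay": 0,"az": 0,"claw": 1},
    {"tx": -16,"ty": 12,"tz": 0,"ax": 0,"ay": 0,"az": 0,"claw": 1},
    {"tx": 0,"ty": 0,"tz": 0,"ax": 0,"ay": 0,"az": 0,"claw": 1},
    {"tx": 0,"ty": 0,"tz": 0,"ax": 0,"ay": 0,"az": 0,"claw": 1}
  ]
}}

```text
time_s: 12.6
tcp_pos: [0.3546, 0.2859, 0.2322]
eef_rot: [-180.0, 0.0, -59.3]
contact_force: [1.2, -0.5, 0.5]
gripper_width: 0.0873
```

```bash
cat > meas.py <<'E'
from h import *
import warnings,sys; warnings.simplefilter('ignore')
def run(objs,cams=('scene','side','wrist')):
    s=r.get_state(); print(s['tcp_pos'].round(4),s['eef_rot'].round(2),s['gripper_width'],s['contact_force'].round(1))
    for n in cams:
        c=cap(n); W=world(c).reshape(-1,3); np.savez(f'{n}_last.npz',**c); cv2.imwrite(f'pics/{n}_last.png',c['image'])
        for nm,c0,R,z0,z1 in objs:
            c0=np.array(c0)
            try:
                for _ in range(3):
                    b=(W[:,2]>z0)&(W[:,2]<z1); c0,k,e=fitc(W[b],R,c0)
                print(n,nm,c0.round(4),k,e.round(4))
            except Exception as e: pass
E
python3 - <<'E'
from meas import *
run([('dredger_out',(.4875,.3),.029,.05,.085),('dredger_rim',(.4875,.3),.0278,.0865,.093),('salt',(.532,.229),.022,.03,.05),('herb',(.6136,.0916),.0205,.05,.085),('spice',(.5725,.1625),.0205,.05,.075),('band',(.3545,.285),.030,.012,.032),('cap',(.3545,.285),.0255,.036,.06)])
E
```

```text
[0.3546 0.2859 0.2322] [-1.7998e+02  1.0000e-02 -5.9270e+01] 0.08732185098547021 [ 1.2 -0.5  0.5]
scene dredger_out [0.4866 0.2983] 275 0.0018
scene dredger_rim [0.4857 0.2973] 51 0.0009
scene salt [0.5317 0.2286] 64 0.0014
scene herb [0.6111 0.0896] 138 0.0013
scene spice [0.5735 0.1621] 86 0.0014
scene band [0.354  0.2845] 111 0.0011
scene cap [0.3538 0.2848] 117 0.0011
side dredger_out [0.4873 0.301 ] 346 0.002
side dredger_rim [0.4876 0.2998] 69 0.0008
side salt [0.5327 0.2276] 18 0.0009
side herb [0.6121 0.0911] 61 0.0011
side spice [0.5747 0.1624] 51 0.0012
side band [0.3547 0.2856] 151 0.0009
side cap [0.3547 0.2856] 158 0.0011
wrist dredger_out [0.486  0.2999] 1688 0.0018
wrist dredger_rim [0.4884 0.2989] 638 0.0007
wrist salt [0.5333 0.2281] 347 0.0005
wrist herb [0.6136 0.0916] 0 nan
wrist spice [0.5725 0.1625] 0 nan
wrist band [0.3553 0.2854] 97 0.0002
wrist cap [0.3551 0.2857] 117 0.0001
```

Emit:
{"op": "step_arm", "data": {
  "increments": [
    {"tx": 1,"ty": 0,"tz": -40,"ax": 0,"ay": 0,"az": 0,"claw": 1},
    {"tx": 0,"ty": 0,"tz": -40,"ax": 0,"ay": 0,"az": 0,"claw": 1},
    {"tx": 0,"ty": 0,"tz": -40,"ax": 0,"ay": 0,"az": 0,"claw": 1},
    {"tx": 0,"ty": 0,"tz": -30,"ax": 0,"ay": 0,"az": 0,"claw": 1},
    {"tx": 0,"ty": 0,"tz": -20,"ax": 0,"ay": 0,"az": 0,"claw": 1},
    {"tx": 0,"ty": 0,"tz": -15,"ax": 0,"ay": 0,"az": 0,"claw": 1},
    {"tx": 0,"ty": 0,"tz": -10,"ax": 0,"ay": 0,"az": 0,"claw": 1},
    {"tx": 0,"ty": 0,"tz": -5,"ax": 0,"ay": 0,"az": 0,"claw": 1},
    {"tx": 0,"ty": 0,"tz": 0,"ax": 0,"ay": 0,"az": 0,"claw": 1},
    {"tx": 0,"ty": 0,"tz": 0,"ax": 0,"ay": 0,"az": 0,"claw": 1}
  ]
}}

```text
time_s: 13.75
tcp_pos: [0.3563, 0.286, 0.0326]
eef_rot: [-180.0, 0.0, -59.4]
contact_force: [0.8, 0.5, -0.2]
gripper_width: 0.0877
```

Emit:
{"op": "step_arm", "data": {
  "increments": [
    {"tx": -1,"ty": 0,"tz": -3,"ax": 0,"ay": 0,"az": 0,"claw": 1},
    {"tx": 0,"ty": 0,"tz": 0,"ax": 0,"ay": 0,"az": 0,"claw": 0.6},
    {"tx": 0,"ty": 0,"tz": 0,"ax": 0,"ay": 0,"az": 0,"claw": 0.45},
    {"tx": 0,"ty": 0,"tz": 0,"ax": 0,"ay": 0,"az": 0,"claw": 0.38},
    {"tx": 0,"ty": 0,"tz": 0,"ax": 0,"ay": 0,"az": 0,"claw": 0.33},
    {"tx": 0,"ty": 0,"tz": 0,"ax": 0,"ay": 0,"az": 0,"claw": 0},
    {"tx": 0,"ty": 0,"tz": 0,"ax": 0,"ay": 0,"az": 0,"claw": -1},
    {"tx": 0,"ty": 0,"tz": 0,"ax": 0,"ay": 0,"az": 0,"claw": -1},
    {"tx": 0,"ty": 0,"tz": 0,"ax": 0,"ay": 0,"az": 0,"claw": -1}
  ],
  "newtons": 30
}}

```text
time_s: 14.65
tcp_pos: [0.3549, 0.2856, 0.0291]
eef_rot: [-180.0, 0.0, -59.4]
contact_force: [0.5, 0.5, 0.6]
gripper_width: 0.0502
```

Width 50 mm where 60 was expected, so I check before lifting.

```bash
python3 - <<'E'
from meas import *
run([('band',(.3545,.285),.030,.012,.032),('cap',(.3545,.285),.0255,.036,.06)])
s=r.get_state(); T=s['tcp_pos'][:2]; j=np.array([.866,.5]); k=np.array([-.5,.866])
for n in['scene','side','wrist']:
    c=dict(np.load(f'{n}_last.npz')); W=world(c); D=W[...,:2]-T; a=D@j; b=D@k; z=W[...,2]; print(n)
    for z0 in np.arange(.004,.08,.006):
        m=(z>z0)&(z<z0+.006)&(abs(a)<.045)&(abs(b)<.05)
        if m.sum()>5: print(z0.round(3),m.sum(),'jaw',np.percentile(a[m],[2,50,98]).round(3),'lat',np.percentile(b[m],[2,50,98]).round(3))
o=np.zeros((600,780,3),np.uint8)
im=lambda n:cv2.imread(f'pics/{n}_last.png')
o[:300,:380]=cv2.resize(im('scene')[190:250,196:272],(380,300)); o[:300,380:780]=cv2.resize(im('side')[220:310,230:350],(400,300)); o[300:,:400]=cv2.resize(im('wrist'),(400,300))
o[300:,400:780]=cv2.resize(im('wrist')[190:340,190:380],(380,300))
cv2.imwrite('pics/g3.png',o)
E
```

```text
[0.3549 0.2856 0.0291] [-180.      0.    -59.36] 0.050200367042812694 [0.5 0.5 0.6]
scene band [0.3534 0.2844] 108 0.0011
scene cap [0.3535 0.2847] 61 0.0013
side band [0.3546 0.2853] 148 0.0009
side cap [0.3551 0.2854] 186 0.0012
wrist band [0.3552 0.2855] 715 0.0002
wrist cap [0.3555 0.2857] 1722 0.0004
scene
0.004 12 jaw [-0.029 -0.024  0.01 ] lat [-0.023 -0.006  0.039]
0.01 19 jaw [-0.032 -0.026 -0.004] lat [-0.03  -0.009  0.024]
0.016 40 jaw [-0.035 -0.028 -0.012] lat [-0.03  -0.01   0.021]
0.022 28 jaw [-0.034 -0.027 -0.005] lat [-0.031 -0.006  0.024]
0.028 49 jaw [-0.034 -0.025 -0.001] lat [-0.03  -0.013  0.025]
0.034 40 jaw [-0.034 -0.019  0.013] lat [-0.031 -0.014  0.025]
0.04 14 jaw [-0.024 -0.017 -0.008] lat [-0.026 -0.016  0.022]
0.046 20 jaw [-0.044 -0.022 -0.006] lat [-0.026 -0.012  0.016]
0.052 32 jaw [-0.044 -0.023  0.037] lat [-0.027 -0.012  0.013]
0.058 29 jaw [-0.044 -0.029 -0.005] lat [-0.026 -0.012  0.01 ]
0.064 32 jaw [-0.044 -0.02   0.006] lat [-0.025 -0.015  0.008]
0.07 17 jaw [-0.044 -0.041  0.004] lat [-0.021 -0.01   0.006]
0.076 6 jaw [-0.044 -0.043 -0.041]
[... 896 characters left out ...]
6 187 jaw [-0.024  0.001  0.025] lat [-0.031 -0.028 -0.016]
0.022 224 jaw [-0.026 -0.     0.027] lat [-0.031 -0.028 -0.012]
0.028 599 jaw [-0.028 -0.001  0.028] lat [-0.03  -0.024 -0.006]
0.034 1078 jaw [-0.027  0.     0.027] lat [-0.029 -0.023 -0.005]
0.04 281 jaw [-0.025  0.     0.026] lat [-0.026 -0.023 -0.008]
0.046 510 jaw [-0.038  0.001  0.039] lat [-0.026 -0.017 -0.006]
0.052 698 jaw [-0.039  0.     0.04 ] lat [-0.026 -0.012 -0.006]
0.058 890 jaw [-0.038  0.001  0.04 ] lat [-0.026 -0.012 -0.005]
0.064 3453 jaw [-0.035  0.001  0.036] lat [-0.025 -0.012  0.022]
0.07 2697 jaw [-0.037  0.001  0.038] lat [-0.019 -0.01   0.018]
0.076 553 jaw [-0.039  0.026  0.04 ] lat [-0.012 -0.011  0.008]
```

View pics/g3.png

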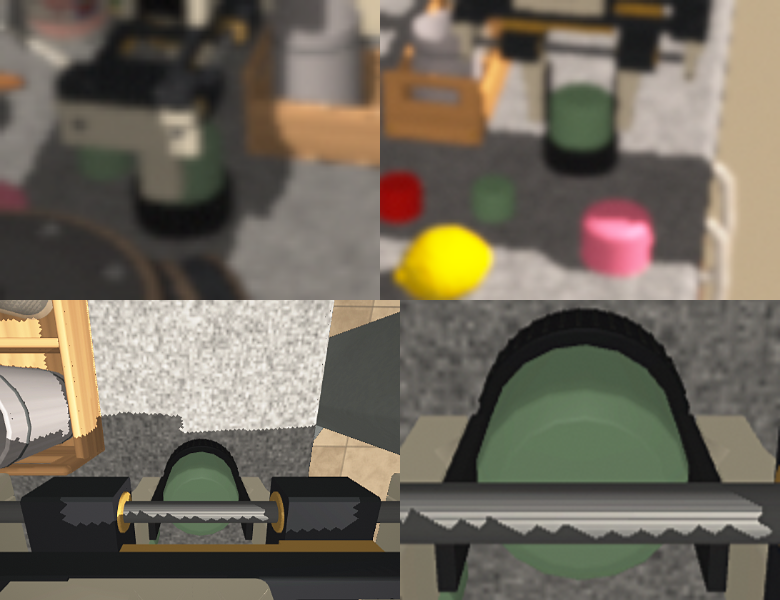

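The top is centred and undisturbed. I can't yet tell whether the pads hold the band or the cap, so I check the pads' lower ends in depth.

```bash
python3 - <<'E'
from meas import *
s=r.get_state(); T=s['tcp_pos'][:2]; j=np.array([.866,.5]); k=np.array([-.5,.866])
for n in['scene','side','wrist']:
    c=dict(np.load(f'{n}_last.npz')); W=world(c); D=W[...,:2]-T; a=D@j; b=D@k; z=W[...,2]; print(n)
    I=c['image']
    for z0 in np.arange(.0,.09,.006):
        m=(z>z0)&(z<z0+.006)&(abs(a)<.06)&(abs(a)>.02)&(abs(b)<.0105)
        if m.sum(): print(z0.round(3),m.sum(),'jaw-',a[m&(a<0)].round(3)[:9],'jaw+',a[m&(a>0)].round(3)[:7],'bgr',np.median(I[m],0))
E
```

```text
scene
0.0 15 jaw- [-0.025 -0.022 -0.021 -0.025 -0.024 -0.025 -0.021 -0.029 -0.028] jaw+ [] bgr [55. 58. 60.]
0.006 5 jaw- [-0.03  -0.028 -0.026 -0.025 -0.028] jaw+ [] bgr [46. 47. 50.]
0.012 9 jaw- [-0.03  -0.028 -0.032 -0.031 -0.03  -0.035 -0.035 -0.033 -0.03 ] jaw+ [] bgr [28. 28. 30.]
0.018 11 jaw- [-0.028 -0.03  -0.03  -0.031 -0.03  -0.03  -0.032 -0.032 -0.03 ] jaw+ [] bgr [16. 15. 16.]
0.024 9 jaw- [-0.027 -0.029 -0.032 -0.03  -0.03  -0.033 -0.034 -0.033 -0.033] jaw+ [] bgr [14. 15. 16.]
0.03 17 jaw- [-0.026 -0.024 -0.027 -0.024 -0.029 -0.031 -0.029 -0.029 -0.027] jaw+ [] bgr [17. 18. 18.]
0.036 6 jaw- [-0.022 -0.028 -0.03  -0.031 -0.032 -0.034] jaw+ [] bgr [51.  60.5 60. ]
0.042 1 jaw- [-0.024] jaw+ [] bgr [72. 86. 85.]
0.048 13 jaw- [-0.025 -0.039 -0.043 -0.04  -0.042 -0.042 -0.045 -0.042 -0.042] jaw+ [] bgr [79. 91. 96.]
0.054 15 jaw- [-0.023 -0.037 -0.041 -0.04  -0.041 -0.041 -0.045 -0.042 -0.039] jaw+ [] bgr [ 88. 101. 108.]
0.06 13 jaw- [-0.021 -0.022 -0.039 -0.04  -0.042 -0.042 -0.042 -0.04  -0.043] jaw+ [] bgr [ 88. 101. 108.]
0.066 11 jaw- [-0.043 -0.04  -0.043 -0.042 -
[... 2889 characters left out ...]
026 -0.026 -0.027 -0.027 -0.028 -0.022] jaw+ [0.032 0.029 0.034 0.029 0.024 0.03  0.03 ] bgr [38. 44. 39.]
0.066 465 jaw- [-0.025 -0.025 -0.026 -0.026 -0.03  -0.031 -0.02  -0.021 -0.022] jaw+ [0.038 0.04  0.033 0.032 0.032 0.031 0.04 ] bgr [ 87. 114.  92.]
0.072 172 jaw- [-0.027 -0.025 -0.025 -0.026 -0.027 -0.027 -0.025 -0.025 -0.026] jaw+ [0.037 0.042 0.041 0.04  0.037 0.035 0.037] bgr [23. 23. 23.]
0.078 158 jaw- [-0.024 -0.025 -0.026 -0.026 -0.027 -0.024 -0.025 -0.026 -0.026] jaw+ [0.041 0.039 0.03  0.029 0.027 0.04  0.036] bgr [21.5 22.  22. ]
0.084 110 jaw- [-0.024 -0.024 -0.025 -0.025 -0.025 -0.025 -0.024 -0.027 -0.024] jaw+ [0.026 0.026 0.026 0.026 0.026 0.026 0.029] bgr [21. 21. 21.]
```

```bash
python3 -c "
from plant import r
print(r.finger_overhang, r.get_state()['joints'])"
```

```text
0.019 [ 6.37316272e+01  1.21359619e+01 -3.96620764e+01 -6.94488487e-04
 -3.82009067e+01 -3.30890086e+01]
```

Emit:
{"op": "step_arm", "data": {
  "increments": [
    {"tx": 0,"ty": 0,"tz": 0,"ax": 0,"ay": 0,"az": 0,"claw": 1},
    {"tx": 0,"ty": 0,"tz": 0,"ax": 0,"ay": 0,"az": 0,"claw": 1},
    {"tx": 0,"ty": 0,"tz": 0,"ax": 0,"ay": 0,"az": 0,"claw": 1},
    {"tx": 0,"ty": 0,"tz": 0,"ax": 0,"ay": 0,"az": 0,"claw": 1},
    {"tx": 0,"ty": 0,"tz": 0,"ax": 0,"ay": 0,"az": 0,"claw": 1}
  ]
}}

```text
time_s: 15.3
tcp_pos: [0.3549, 0.2856, 0.0291]
eef_rot: [180.0, -0.0, -59.4]
contact_force: [-0.3, 1.0, -0.1]
gripper_width: 0.0841
```

```bash
python3 - <<'E'
from meas import *
run([('cap',(.3545,.285),.0255,.036,.06)])
s=r.get_state(); T=s['tcp_pos'][:2]; j=np.array([.866,.5]); k=np.array([-.5,.866])
for n in['scene','side','wrist']:
    c=dict(np.load(f'{n}_last.npz')); W=world(c); D=W[...,:2]-T; a=D@j; b=D@k; z=W[...,2]
    m=(abs(a)<.064)&(abs(a)>.038)&(abs(b)<.0125)&(z>.005)&(z<.12); q=np.histogram(z[m],np.arange(.005,.12,.005)); print(n,list(zip(q[1].round(3).tolist(),q[0].tolist())))
E
```

```text
[0.3549 0.2856 0.0291] [180.    -0.   -59.36] 0.08414752674362977 [-0.3  1.  -0.1]
scene cap [0.354  0.2847] 68 0.0013
side cap [0.3553 0.2855] 160 0.0007
wrist cap [0.3554 0.286 ] 1159 0.0001
scene [(0.005, 0), (0.01, 0), (0.015, 0), (0.02, 0), (0.025, 0), (0.03, 0), (0.035, 0), (0.04, 0), (0.045, 1), (0.05, 20), (0.055, 13), (0.06, 14), (0.065, 13), (0.07, 13), (0.075, 12), (0.08, 12), (0.085, 11), (0.09, 3), (0.095, 4), (0.1, 4), (0.105, 4), (0.11, 1)]
side [(0.005, 0), (0.01, 0), (0.015, 0), (0.02, 0), (0.025, 0), (0.03, 0), (0.035, 0), (0.04, 1), (0.045, 12), (0.05, 23), (0.055, 18), (0.06, 20), (0.065, 22), (0.07, 13), (0.075, 22), (0.08, 19), (0.085, 28), (0.09, 25), (0.095, 19), (0.1, 2), (0.105, 1), (0.11, 1)]
wrist [(0.005, 0), (0.01, 0), (0.015, 0), (0.02, 0), (0.025, 0), (0.03, 0), (0.035, 0), (0.04, 9), (0.045, 272), (0.05, 417), (0.055, 425), (0.06, 486), (0.065, 526), (0.07, 396), (0.075, 532), (0.08, 520), (0.085, 181), (0.09, 746), (0.095, 392), (0.1, 467), (0.105, 512), (0.11, 443)]
```

```bash
python3 - <<'E'
from h import *
s=r.get_state(); T=s['tcp_pos'][:2]; j=np.array([.866,.5]); k=np.array([-.5,.866])
for n in['scene','side','wrist']:
    c=dict(np.load(f'{n}_last.npz')); W=world(c); D=W[...,:2]-T; a=D@j; b=D@k; z=W[...,2]
    m=(abs(a)<.02)&(abs(b)<.045)&(z>.076)&(z<.3); q=np.histogram(z[m],np.arange(.075,.2,.006)); print(n,m.sum(),list(zip(q[1].round(3).tolist(),q[0].tolist())))
    if n=='wrist':
        for v in(285,294,305,320,340,380): print(v,z[v,266].round(3),a[v,266].round(3),b[v,266].round(3))
E
```

```text
scene 476 [(0.075, 0), (0.081, 0), (0.087, 0), (0.093, 0), (0.099, 0), (0.105, 0), (0.111, 0), (0.117, 0), (0.123, 25), (0.129, 5), (0.135, 7), (0.141, 7), (0.147, 19), (0.153, 37), (0.159, 37), (0.165, 39), (0.171, 36), (0.177, 35), (0.183, 39), (0.189, 26)]
side 830 [(0.075, 0), (0.081, 0), (0.087, 0), (0.093, 0), (0.099, 0), (0.105, 0), (0.111, 0), (0.117, 11), (0.123, 41), (0.129, 3), (0.135, 16), (0.141, 27), (0.147, 42), (0.153, 42), (0.159, 52), (0.165, 33), (0.171, 37), (0.177, 40), (0.183, 34), (0.189, 18)]
wrist 19875 [(0.075, 0), (0.081, 0), (0.087, 0), (0.093, 0), (0.099, 0), (0.105, 0), (0.111, 0), (0.117, 30), (0.123, 4335), (0.129, 357), (0.135, 1323), (0.141, 2035), (0.147, 5053), (0.153, 5191), (0.159, 1551), (0.165, 0), (0.171, 0), (0.177, 0), (0.183, 0), (0.189, 0)]
285 0.126 0.005 -0.032
294 0.128 0.005 -0.03
305 0.127 0.005 -0.027
320 0.071 0.007 0.017
340 0.001 0.01 0.081
380 0.152 0.004 -0.026
```

All three cameras put the fingertips at z ≈ 0.044 while the reported TCP is at 0.029. So the tips stand 15 mm above the reported TCP, not 19 mm below it. The palm is at 0.122. I lower about 32 mm, to tips ≈ 0.012, to grip the band.

Emit:
{"op": "step_arm", "data": {
  "increments": [
    {"tx": 0,"ty": 0,"tz": -10,"ax": 0,"ay": 0,"az": 0,"claw": 1},
    {"tx": 0,"ty": 0,"tz": -10,"ax": 0,"ay": 0,"az": 0,"claw": 1},
    {"tx": 0,"ty": 0,"tz": -8,"ax": 0,"ay": 0,"az": 0,"claw": 1},
    {"tx": 0,"ty": 0,"tz": -3,"ax": 0,"ay": 0,"az": 0,"claw": 1},
    {"tx": 0,"ty": 0,"tz": 0,"ax": 0,"ay": 0,"az": 0,"claw": 1}
  ]
}}

```text
time_s: 15.95
tcp_pos: [0.3546, 0.2851, -0.0028]
eef_rot: [179.9, -0.1, -59.4]
contact_force: [0.6, -0.7, 0.8]
gripper_width: 0.0877
```

```bash
python3 - <<'E'
from meas import *
run([('cap',(.3545,.285),.0255,.036,.06)])
s=r.get_state(); T=s['tcp_pos'][:2]; j=np.array([.866,.5]); k=np.array([-.5,.866])
for n in['scene','side','wrist']:
    c=dict(np.load(f'{n}_last.npz')); W=world(c); D=W[...,:2]-T; a=D@j; b=D@k; z=W[...,2]
    m=(abs(a)<.064)&(abs(a)>.038)&(abs(b)<.0125)&(z>.003)&(z<.12); q=np.histogram(z[m],np.arange(.003,.05,.003)); print(n,list(zip(q[1].round(3).tolist(),q[0].tolist())))
E
```

```text
[ 0.3546  0.2851 -0.0028] [ 1.7991e+02 -6.0000e-02 -5.9360e+01] 0.08769507575883746 [ 0.6 -0.7  0.8]
scene cap [0.3522 0.2837] 19 0.0011
side cap [0.3555 0.2851] 156 0.0008
wrist cap [0.3553 0.286 ] 2121 0.0002
scene [(0.003, 0), (0.006, 0), (0.009, 0), (0.012, 1), (0.015, 1), (0.018, 4), (0.021, 7), (0.024, 7), (0.027, 7), (0.03, 7), (0.033, 9), (0.036, 6), (0.039, 3), (0.042, 6), (0.045, 9)]
side [(0.003, 1), (0.006, 0), (0.009, 2), (0.012, 3), (0.015, 11), (0.018, 8), (0.021, 12), (0.024, 11), (0.027, 11), (0.03, 9), (0.033, 15), (0.036, 7), (0.039, 10), (0.042, 13), (0.045, 13)]
wrist [(0.003, 0), (0.006, 0), (0.009, 0), (0.012, 50), (0.015, 167), (0.018, 229), (0.021, 257), (0.024, 266), (0.027, 267), (0.03, 284), (0.033, 322), (0.036, 295), (0.039, 235), (0.042, 271), (0.045, 314)]
```

Tips are at about 12 mm, level with the band. I close gently.

Emit:
{"op": "step_arm", "data": {
  "increments": [
    {"tx": 1,"ty": 1,"tz": 0,"ax": 0,"ay": 0,"az": 0,"claw": 0.6},
    {"tx": 0,"ty": 0,"tz": 0,"ax": 0,"ay": 0,"az": 0,"claw": 0.45},
    {"tx": 0,"ty": 0,"tz": 0,"ax": 0,"ay": 0,"az": 0,"claw": 0.4},
    {"tx": 0,"ty": 0,"tz": 0,"ax": 0,"ay": 0,"az": 0,"claw": 0.33},
    {"tx": 0,"ty": 0,"tz": 0,"ax": 0,"ay": 0,"az": 0,"claw": 0},
    {"tx": 0,"ty": 0,"tz": 0,"ax": 0,"ay": 0,"az": 0,"claw": -1},
    {"tx": 0,"ty": 0,"tz": 0,"ax": 0,"ay": 0,"az": 0,"claw": -1},
    {"tx": 0,"ty": 0,"tz": 0,"ax": 0,"ay": 0,"az": 0,"claw": -1}
  ],
  "newtons": 30
}}

```text
time_s: 16.9
tcp_pos: [0.3557, 0.2864, -0.0019]
eef_rot: [180.0, -0.0, -59.4]
contact_force: [-2.2, -1.2, 3.9]
gripper_width: 0.0582
```

Width 58 mm means the band is gripped. I lift smoothly and carry the top towards the dredger.

Emit:
{"op": "step_arm", "data": {
  "increments": [
    {"tx": 0,"ty": 0,"tz": 3,"ax": 0,"ay": 0,"az": 0,"claw": -1},
    {"tx": 0,"ty": 0,"tz": 7,"ax": 0,"ay": 0,"az": 0,"claw": -1},
    {"tx": 0,"ty": 0,"tz": 12,"ax": 0,"ay": 0,"az": 0,"claw": -1},
    {"tx": 0,"ty": 0,"tz": 15,"ax": 0,"ay": 0,"az": 0,"claw": -1},
    {"tx": 0,"ty": 0,"tz": 15,"ax": 0,"ay": 0,"az": 0,"claw": -1},
    {"tx": 0,"ty": 0,"tz": 15,"ax": 0,"ay": 0,"az": 0,"claw": -1},
    {"tx": 0,"ty": 0,"tz": 15,"ax": 0,"ay": 0,"az": 0,"claw": -1},
    {"tx": 0,"ty": 0,"tz": 15,"ax": 0,"ay": 0,"az": 0,"claw": -1},
    {"tx": 0,"ty": 0,"tz": 13,"ax": 0,"ay": 0,"az": 0,"claw": -1},
    {"tx": 3,"ty": 0,"tz": 10,"ax": 0,"ay": 0,"az": 0,"claw": -1},
    {"tx": 8,"ty": 1,"tz": 5,"ax": 0,"ay": 0,"az": 0,"claw": -1},
    {"tx": 14,"ty": 1,"tz": 0,"ax": 0,"ay": 0,"az": 0,"claw": -1}
  ]
}}

```text
time_s: 18.1
tcp_pos: [0.3816, 0.2891, 0.1239]
eef_rot: [-179.9, 0.0, -59.3]
contact_force: [0.2, 0.2, -2.0]
gripper_width: 0.0577
```

Emit:
{"op": "step_arm", "data": {
  "increments": [
    {"tx": 16,"ty": 2,"tz": 0,"ax": 0,"ay": 0,"az": 0,"claw": -1},
    {"tx": 16,"ty": 2,"tz": 0,"ax": 0,"ay": 0,"az": 0,"claw": -1},
    {"tx": 16,"ty": 2,"tz": 0,"ax": 0,"ay": 0,"az": 0,"claw": -1},
    {"tx": 16,"ty": 1,"tz": 0,"ax": 0,"ay": 0,"az": 0,"claw": -1},
    {"tx": 16,"ty": 1,"tz": 0,"ax": 0,"ay": 0,"az": 0,"claw": -1},
    {"tx": 14,"ty": 1,"tz": 0,"ax": 0,"ay": 0,"az": 0,"claw": -1},
    {"tx": 9,"ty": 1,"tz": 0,"ax": 0,"ay": 0,"az": 0,"claw": -1},
    {"tx": 4,"ty": 1,"tz": 0,"ax": 0,"ay": 0,"az": 0,"claw": -1},
    {"tx": 0,"ty": 0,"tz": 0,"ax": 0,"ay": 0,"az": 0,"claw": -1},
    {"tx": 0,"ty": 0,"tz": 0,"ax": 0,"ay": 0,"az": 0,"claw": -1}
  ]
}}

```text
time_s: 19.1
tcp_pos: [0.4874, 0.2995, 0.123]
eef_rot: [180.0, 0.0, -59.4]
contact_force: [-0.1, 0.1, -1.4]
gripper_width: 0.0582
```

```bash
python3 - <<'E'
from meas import *
P=r.get_state()['tcp_pos'][:2]
run([('dredger_out',(.4875,.3),.029,.05,.085),('dredger_rim',(.4875,.3),.0278,.0865,.093),('band',P,.030,.131,.153),('cap',P,.0255,.158,.18)])
c=dict(np.load('scene_last.npz'));d=dict(np.load('side_last.npz')); w=dict(np.load('wrist_last.npz'))
o=np.zeros((600,780,3),np.uint8)
u,v=map(int,proj(c,[*P,.1])); o[:300,:390]=cv2.resize(c['image'][v-36:v+24,u-39:u+39],(390,300),interpolation=cv2.INTER_CUBIC)
u,v=map(int,proj(d,[*P,.1])); o[:300,390:]=cv2.resize(d['image'][v-36:v+24,u-39:u+39],(390,300),interpolation=cv2.INTER_CUBIC)
o[300:,:400]=cv2.resize(w['image'],(400,300)); cv2.imwrite('pics/g4.png',o)
for n,q in(('scene',c),('side',d),('wrist',w)):
    W=world(q); g=cv2.cvtColor(q['image'],cv2.COLOR_BGR2HSV); m=(g[...,0]>40)&(g[...,0]<85)&(g[...,1]>50)&(np.hypot(W[...,0]-P[0],W[...,1]-P[1])<.035)
    if m.sum(): print(n,'green z',np.percentile(W[m][:,2],[3,97]).round(4))
E
```

```text
[0.4874 0.2995 0.123 ] [179.98   0.   -59.35] 0.058202587573430366 [-0.1  0.1 -1.4]
scene dredger_out [0.4863 0.2986] 275 0.0017
scene dredger_rim [0.4864 0.2966] 52 0.0014
scene band [0.4865 0.2986] 64 0.0016
scene cap [0.4839 0.2972] 48 0.0015
side dredger_out [0.4876 0.3011] 350 0.0019
side dredger_rim [0.4869 0.3004] 69 0.001
side band [0.4876 0.2991] 165 0.0013
side cap [0.4886 0.3005] 220 0.002
wrist dredger_out [0.4887 0.2996] 633 0.0002
wrist dredger_rim [0.4889 0.2994] 487 0.0007
wrist band [0.4883 0.2992] 1288 0.0005
wrist cap [0.4887 0.2989] 4449 0.0014
scene green z [0.1587 0.1659]
side green z [0.1581 0.1957]
wrist green z [0.1642 0.1963]
```

View pics/g4.png

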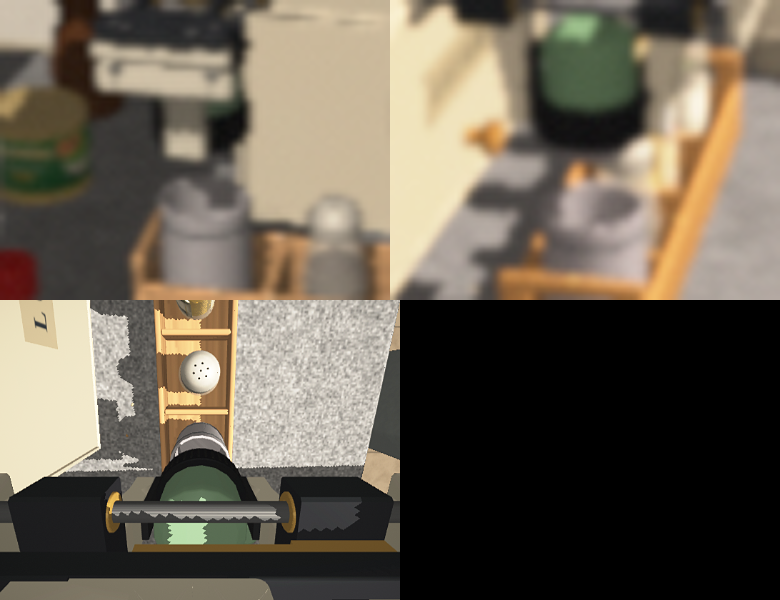

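The top, with its cap on, is within about 1 mm of the dredger axis in all three views. I descend.

Emit:
{"op": "step_arm", "data": {
  "increments": [
    {"tx": 0,"ty": 0.5,"tz": -6,"ax": 0,"ay": 0,"az": 0,"claw": -1},
    {"tx": 0,"ty": 0,"tz": -10,"ax": 0,"ay": 0,"az": 0,"claw": -1},
    {"tx": 0,"ty": 0,"tz": -8,"ax": 0,"ay": 0,"az": 0,"claw": -1},
    {"tx": 0,"ty": 0,"tz": -5,"ax": 0,"ay": 0,"az": 0,"claw": -1},
    {"tx": 0,"ty": 0,"tz": -4,"ax": 0,"ay": 0,"az": 0,"claw": -1},
    {"tx": 0,"ty": 0,"tz": -3,"ax": 0,"ay": 0,"az": 0,"claw": -1},
    {"tx": 0,"ty": 0,"tz": 0,"ax": 0,"ay": 0,"az": 0,"claw": -1}
  ]
}}

```text
time_s: 19.95
tcp_pos: [0.4877, 0.2999, 0.0866]
eef_rot: [180.0, -0.0, -59.4]
contact_force: [-0.4, 0.3, -2.3]
gripper_width: 0.0581
```

Emit:
{"op": "step_arm", "data": {
  "increments": [
    {"tx": 0,"ty": 0,"tz": -2,"ax": 0,"ay": 0,"az": 0,"claw": -1},
    {"tx": 0,"ty": 0,"tz": -2,"ax": 0,"ay": 0,"az": 0,"claw": -1},
    {"tx": 0,"ty": 0,"tz": 0,"ax": 0,"ay": 0,"az": 0,"claw": -1}
  ]
}}

```text
time_s: 20.25
tcp_pos: [0.4878, 0.3, 0.0829]
eef_rot: [180.0, -0.0, -59.4]
contact_force: [-0.5, 0.0, -1.6]
gripper_width: 0.0582
```

Emit:
{"op": "step_arm", "data": {
  "increments": [
    {"tx": 0,"ty": 0,"tz": -2,"ax": 0,"ay": 0,"az": 0,"claw": -1},
    {"tx": 0,"ty": 0,"tz": -1.5,"ax": 0,"ay": 0,"az": 0,"claw": -1},
    {"tx": 0,"ty": 0,"tz": -1,"ax": 0,"ay": 0,"az": 0,"claw": -1},
    {"tx": 0,"ty": 0,"tz": 0,"ax": 0,"ay": 0,"az": 0,"claw": -1}
  ]
}}

```text
time_s: 20.65
tcp_pos: [0.4878, 0.3, 0.0784]
eef_rot: [180.0, -0.0, -59.4]
contact_force: [0.3, -0.3, -2.5]
gripper_width: 0.0581
```

Emit:
{"op": "step_arm", "data": {
  "increments": [
    {"tx": 0,"ty": 0,"tz": -1,"ax": 0,"ay": 0,"az": 0,"claw": -1},
    {"tx": 0,"ty": 0,"tz": -1,"ax": 0,"ay": 0,"az": 0,"claw": -1},
    {"tx": 0,"ty": 0,"tz": 0,"ax": 0,"ay": 0,"az": 0,"claw": -1}
  ]
}}

```text
time_s: 20.95
tcp_pos: [0.488, 0.3001, 0.0781]
eef_rot: [-180.0, -0.0, -59.3]
contact_force: [-5.1, -1.1, 11.6]
gripper_width: 0.0579
```

It is firmly seated: 12 N at the expected depth. I release it and measure.

Emit:
{"op": "step_arm", "data": {
  "increments": [
    {"tx": 0,"ty": 0,"tz": 1,"ax": 0,"ay": 0,"az": 0,"claw": -1},
    {"tx": 0,"ty": 0,"tz": 0,"ax": 0,"ay": 0,"az": 0,"claw": 0.4},
    {"tx": 0,"ty": 0,"tz": 0,"ax": 0,"ay": 0,"az": 0,"claw": 0.6},
    {"tx": 0,"ty": 0,"tz": 0,"ax": 0,"ay": 0,"az": 0,"claw": 1},
    {"tx": 0,"ty": 0,"tz": 0,"ax": 0,"ay": 0,"az": 0,"claw": 1},
    {"tx": 0,"ty": 0,"tz": 0,"ax": 0,"ay": 0,"az": 0,"claw": 1},
    {"tx": 0,"ty": 0,"tz": 0,"ax": 0,"ay": 0,"az": 0,"claw": 1}
  ]
}}

```text
time_s: 21.65
tcp_pos: [0.4879, 0.3001, 0.0775]
eef_rot: [180.0, -0.0, -59.4]
contact_force: [-0.1, 0.6, 0.1]
gripper_width: 0.0868
```

```bash
python3 - <<'E'
from meas import *
P=np.array([.488,.3])
run([('dredger_out',P,.029,.05,.085),('band',P,.030,.093,.112),('cap',P,.0255,.117,.14),('salt',(.532,.229),.022,.03,.05),('herb',(.612,.0906),.0205,.05,.085),('spice',(.5735,.1622),.0205,.05,.075)])
for n in('scene','side','wrist'):
    q=dict(np.load(f'{n}_last.npz')); W=world(q); g=cv2.cvtColor(q['image'],cv2.COLOR_BGR2HSV); m=(g[...,0]>40)&(g[...,0]<85)&(g[...,1]>50)&(np.hypot(W[...,0]-P[0],W[...,1]-P[1])<.035)
    print(n,'green z',np.percentile(W[m][:,2],[3,97]).round(4))
    # tilt of black band's top ledge
    D=np.hypot(W[...,0]-.4884,W[...,1]-.2997); b=(D>.026)&(D<.0295)&(W[...,2]>.1)&(W[...,2]<.125)&(q['image'].max(-1)<70); 
    if b.sum()>10:
        Q=W[b]; print('ledge z',np.percentile(Q[:,2],[10,50,90]).round(4),b.sum())
E
```

```text
[0.4879 0.3001 0.0775] [179.99  -0.   -59.36] 0.08682315452423207 [-0.1  0.6  0.1]
scene dredger_out [0.4869 0.299 ] 169 0.0016
scene band [0.487  0.2993] 58 0.001
scene cap [0.4879 0.2993] 14 0.0011
scene salt [0.5323 0.2283] 63 0.0013
scene herb [0.6109 0.0896] 133 0.0013
scene spice [0.5738 0.1619] 88 0.0013
side dredger_out [0.4883 0.3001] 239 0.0016
side band [0.4885 0.3002] 139 0.001
side cap [0.489 0.3  ] 145 0.0008
side salt [0.5327 0.2274] 17 0.0005
side herb [0.612  0.0906] 0 nan
side spice [0.5737 0.1606] 28 0.0014
wrist dredger_out [0.4887 0.2997] 1074 0.0002
wrist band [0.4888 0.3001] 1154 0.0002
wrist cap [0.4888 0.3006] 2061 0.0001
wrist salt [0.5187 0.2204] 1299 0.0038
wrist herb [0.612  0.0906] 0 nan
wrist spice [0.5735 0.1622] 0 nan
scene green z [0.1136 0.1159]
ledge z [0.1061 0.1105 0.1142] 14
side green z [0.1134 0.1509]
ledge z [0.1019 0.1112 0.1146] 43
wrist green z [0.1191 0.1513]
ledge z [0.1113 0.1143 0.1151] 1560
```

Seated: the band ledge is at 0.114 and on-axis within 0.5 mm, and the cap is still on. I raise to grip the cap only.

Emit:
{"op": "step_arm", "data": {
  "increments": [
    {"tx": 0,"ty": 0,"tz": 10,"ax": 0,"ay": 0,"az": 0,"claw": 1},
    {"tx": 1,"ty": 0.5,"tz": 12,"ax": 0,"ay": 0,"az": 0,"claw": 1},
    {"tx": 0,"ty": 0,"tz": 5,"ax": 0,"ay": 0,"az": 0,"claw": 1},
    {"tx": 0,"ty": 0,"tz": 0,"ax": 0,"ay": 0,"az": 0,"claw": 0.5},
    {"tx": 0,"ty": 0,"tz": 0,"ax": 0,"ay": 0,"az": 0,"claw": 0.35},
    {"tx": 0,"ty": 0,"tz": 0,"ax": 0,"ay": 0,"az": 0,"claw": 0.25},
    {"tx": 0,"ty": 0,"tz": 0,"ax": 0,"ay": 0,"az": 0,"claw": 0.18},
    {"tx": 0,"ty": 0,"tz": 0,"ax": 0,"ay": 0,"az": 0,"claw": 0.1},
    {"tx": 0,"ty": 0,"tz": 0,"ax": 0,"ay": 0,"az": 0,"claw": -0.5},
    {"tx": 0,"ty": 0,"tz": 0,"ax": 0,"ay": 0,"az": 0,"claw": -1},
    {"tx": 0,"ty": 0,"tz": 0,"ax": 0,"ay": 0,"az": 0,"claw": -1}
  ],
  "newtons": 12
}}

```text
time_s: 22.9
tcp_pos: [0.4888, 0.3006, 0.1045]
eef_rot: [180.0, -0.0, -59.4]
contact_force: [0.1, 0.2, -0.0]
gripper_width: 0.0508
```

Emit:
{"op": "step_arm", "data": {
  "increments": [
    {"tx": 0,"ty": 0,"tz": 3,"ax": 0,"ay": 0,"az": 0,"claw": -1},
    {"tx": 0,"ty": 0,"tz": 5,"ax": 0,"ay": 0,"az": 0,"claw": -1},
    {"tx": 0,"ty": 0,"tz": 8,"ax": 0,"ay": 0,"az": 0,"claw": -1},
    {"tx": 0,"ty": 0,"tz": 12,"ax": 0,"ay": 0,"az": 0,"claw": -1},
    {"tx": 0,"ty": 0,"tz": 15,"ax": 0,"ay": 0,"az": 0,"claw": -1},
    {"tx": 0,"ty": 0,"tz": 18,"ax": 0,"ay": 0,"az": 0,"claw": -1},
    {"tx": 0,"ty": 0,"tz": 15,"ax": 0,"ay": 0,"az": 0,"claw": -1},
    {"tx": 0,"ty": 0,"tz": 10,"ax": 0,"ay": 0,"az": 0,"claw": -1},
    {"tx": 0,"ty": 0,"tz": 5,"ax": 0,"ay": 0,"az": 0,"claw": -1},
    {"tx": 0,"ty": 0,"tz": 0,"ax": 0,"ay": 0,"az": 0,"claw": -1},
    {"tx": 0,"ty": 0,"tz": 0,"ax": 0,"ay": 0,"az": 0,"claw": -1},
    {"tx": 0,"ty": 0,"tz": 0,"ax": 0,"ay": 0,"az": 0,"claw": -1}
  ]
}}

```text
time_s: 24.1
tcp_pos: [0.4885, 0.3003, 0.1947]
eef_rot: [179.9, -0.0, -59.4]
contact_force: [0.9, 0.6, -1.0]
gripper_width: 0.0506
```

```bash
python3 - <<'E'
from meas import *
P=np.array([.488,.3])
run([('dredger_out',P,.029,.05,.085),('band',P,.030,.093,.112),('salt',(.532,.229),.022,.03,.05),('herb',(.612,.0906),.0205,.05,.085),('spice',(.5735,.1622),.0205,.05,.075)])
for n in('scene','side','wrist'):
    q=dict(np.load(f'{n}_last.npz')); W=world(q); g=cv2.cvtColor(q['image'],cv2.COLOR_BGR2HSV); m=(g[...,0]>40)&(g[...,0]<85)&(g[...,1]>50)&(np.hypot(W[...,0]-P[0],W[...,1]-P[1])<.035)
    if m.sum(): print(n,'green z',np.percentile(W[m][:,2],[3,97]).round(4))
    D=np.hypot(W[...,0]-.4884,W[...,1]-.2997); b=(D<.0295)&(W[...,2]>.1)&(W[...,2]<.14); Q=W[b]
    if len(Q): print('top z',np.percentile(Q[:,2],[50,99]).round(4),b.sum())
c=dict(np.load('scene_last.npz'));d=dict(np.load('side_last.npz'))
o=np.zeros((400,780,3),np.uint8)
for i,q in enumerate((c,d)):
    u,v=map(int,proj(q,[*P,.13])); o[:,i*390:i*390+390]=cv2.resize(q['image'][v-45:v+55,u-48:u+49],(390,400),interpolation=cv2.INTER_CUBIC)
cv2.imwrite('pics/g5.png',o)
E
```

```text
[0.4885 0.3003 0.1947] [ 1.7992e+02 -2.0000e-02 -5.9360e+01] 0.050641012836751945 [ 0.9  0.6 -1. ]
scene dredger_out [0.4871 0.2993] 190 0.0016
scene band [0.4872 0.2987] 102 0.0014
scene salt [0.5315 0.228 ] 64 0.0017
scene herb [0.6108 0.0897] 134 0.0012
scene spice [0.5738 0.1616] 85 0.0015
side dredger_out [0.4882 0.3006] 245 0.0016
side band [0.4884 0.2998] 142 0.0012
side salt [0.5326 0.2269] 18 0.0009
side herb [0.6126 0.0913] 60 0.0015
side spice [0.575  0.1633] 46 0.001
wrist dredger_out [0.4888 0.2996] 261 0.0001
wrist band [0.4888 0.3   ] 248 0.0002
wrist salt [0.5204 0.2195] 541 0.004
wrist herb [0.612  0.0906] 0 nan
wrist spice [0.5752 0.1631] 340 0.0003
scene green z [0.2115 0.2412]
top z [0.1186 0.1292] 147
side green z [0.2076 0.2411]
top z [0.1162 0.1279] 208
wrist green z [0.2122 0.2419]
top z [0.1155 0.1281] 2580
```

View pics/g5.png

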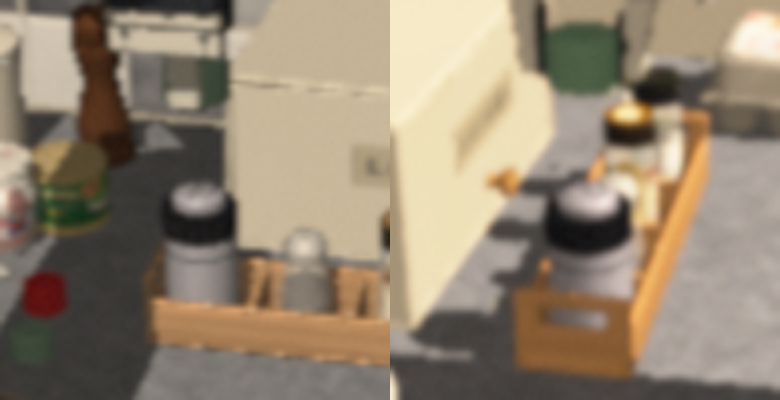

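The cap is held about 91 mm above its seat. The sifter top is level on the dredger (dome at z ≈ 0.128), and the salt, herb and spice jars stand upright in their cells.

```bash
python3 -c "
from plant import r
s=r.get_state();print(s['time_s'],s['gripper_width'],abs(s['qd']).max());r.close_job()"
```

```text
24.25 0.05093287683705318 0.2235155553373617
the job is handed in; nothing more can be done
```

The job is handed in at 24.25 s of robot time. The salt shaker is in the empty cell next to the dredger (+40 mm), and the herb jar is in the end cell (−120 mm). The sifter top was carried by its black band and seated on the dredger with the green cap on. The cap was then lifted off alone.

**Last checks (cameras):**
- The sifter top is within 1 mm of the dredger axis. Its band ledge was at z = 0.114 m when seated, which is the fully home height, and its dome was at 0.128 m after the lift.
- The cap is still in the gripper (51 mm opening), about 91 mm above its seat and straight over it.
- The salt, herb and spice jars and the dredger are upright and within about 5 mm of their cell centres.
- I saw no bystander disturbed, but I did not measure their positions at the end.

**What disagreed:**
- **Fingertip height:** the fingertips sit about 15 mm above the reported TCP, not 19 mm ahead of it.
    - My first close on the sifter top therefore gripped the cap instead of the band. I noticed from the 50 mm opening before lifting, let go without moving anything, and regripped lower on the band.
- **Salt shaker shape:** it has a waist of about 31 mm where it was gripped, rather than the 44 mm body I expected there.
- **Wrist camera on the salt:** its last circle fit was poor (4 mm residual), so I relied on the scene and side cameras for the shaker.

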